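# Balance the centrifuge bottles on the two-pan balance

### The job

Clear the balance first: put the two weights left on it back, each standing in its own bore of the wooden block, and let the empty balance come level. Then stand all the sample bottles upright in the wire cells of the two pans, left and right turn about so that the beam is never more than one bottle out and never goes hard over onto its stop; if the number of bottles is odd, make up the other side with the metal dummy, otherwise leave the dummy standing on the bench. Finish with the balance level, and leave the glassware and the ceramic boat standing about alone.

Things in the scene. Friction and masses are not known exactly. Their poses are not given: they have to be found in the camera images.
- beam (a joint): Tilt of the beam of a grey two-pan balance (base 130 x 340 x 42 mm), rad. 0 = level; positive = the left (+y) pan is high and the right one low. The pans hang on a parallel linkage 130 mm to either side of the pivot: they stay horizontal and move up and down by 130 mm x the tilt. Sprung towards level (3.2 N m/rad) and damped: one bottle or the big weight too many on a side tilts it by 0.08, the small weight by 0.04; the stop is at 0.14. 'Hard over' means beyond 0.125.
- pan_left_cell0 (a point): Middle of the left pan's floor in its near cell (it moves with the pan; at beam 0 it is 110 mm above the bench). The left pan (+y side) is a flat dark plate 186 x 70 mm with a fence of 4 mm steel wire that makes three square cells in a row along the pan's x axis, spaced 58 mm and 54 mm clear inside; the top of the wire is 32 mm above the pan's floor. One bottle or the dummy fits each cell, standing on the floor. Axes: x along the row, y across it, z up.
- pan_left_cell1 (a point): Middle of the left pan's floor in its middle cell (it moves with the pan; at beam 0 it is 110 mm above the bench). The left pan (+y side) is a flat dark plate 186 x 70 mm with a fence of 4 mm steel wire that makes three square cells in a row along the pan's x axis, spaced 58 mm and 54 mm clear inside; the top of the wire is 32 mm above the pan's floor. One bottle or the dummy fits each cell, standing on the floor. Axes: x along the row, y across it, z up.
- pan_left_cell2 (a point): Middle of the left pan's floor in its far cell (it moves with the pan; at beam 0 it is 110 mm above the bench). The left pan (+y side) is a flat dark plate 186 x 70 mm with a fence of 4 mm steel wire that makes three square cells in a row along the pan's x axis, spaced 58 mm and 54 mm clear inside; the top of the wire is 32 mm above the pan's floor. One bottle or the dummy fits each cell, standing on the floor. Axes: x along the row, y across it, z up.
- pan_right_cell0 (a point): Middle of the right pan's floor in its near cell (it moves with the pan; at beam 0 it is 110 mm above the bench). The right pan (-y side) is a flat dark plate 186 x 70 mm with a fence of 4 mm steel wire that makes three square cells in a row along the pan's x axis, spaced 58 mm and 54 mm clear inside; the top of the wire is 32 mm above the pan's floor. One bottle or the dummy fits each cell, standing on the floor. Axes: x along the row, y across it, z up.
- pan_right_cell1 (a point): Middle of the right pan's floor in its middle cell (it moves with the pan; at beam 0 it is 110 mm above the bench). The right pan (-y side) is a flat dark plate 186 x 70 mm with a fence of 4 mm steel wire that makes three square cells in a row along the pan's x axis, spaced 58 mm and 54 mm clear inside; the top of the wire is 32 mm above the pan's floor. One bottle or the dummy fits each cell, standing on the floor. Axes: x along the row, y across it, z up.
- pan_right_cell2 (a point): Middle of the right pan's floor in its far cell (it moves with the pan; at beam 0 it is 110 mm above the bench). The right pan (-y side) is a flat dark plate 186 x 70 mm with a fence of 4 mm steel wire that makes three square cells in a row along the pan's x axis, spaced 58 mm and 54 mm clear inside; the top of the wire is 32 mm above the pan's floor. One bottle or the dummy fits each cell, standing on the floor. Axes: x along the row, y across it, z up.
- bottle1: Sample bottle, off-white plastic with ribbed white screw cap, one of three to six (None if absent), 200 g within 4 per cent, heaviest near its foot. Straight round body 48 mm in diameter up to 78 mm, short neck, cap 34 mm in diameter from 82 to 108 mm above the foot. Origin: centre of the underside; z up along its axis. Stands on the bench mat at the left at first.
- bottle2: Sample bottle, off-white plastic with ribbed white screw cap, one of three to six (None if absent), 200 g within 4 per cent, heaviest near its foot. Straight round body 48 mm in diameter up to 78 mm, short neck, cap 34 mm in diameter from 82 to 108 mm above the foot. Origin: centre of the underside; z up along its axis. Stands on the bench mat at the left at first.
- bottle3: Sample bottle, off-white plastic with ribbed white screw cap, one of three to six (None if absent), 200 g within 4 per cent, heaviest near its foot. Straight round body 48 mm in diameter up to 78 mm, short neck, cap 34 mm in diameter from 82 to 108 mm above the foot. Origin: centre of the underside; z up along its axis. Stands on the bench mat at the left at first.
- bottle4: Sample bottle, off-white plastic with ribbed white screw cap, one of three to six (None if absent), 200 g within 4 per cent, heaviest near its foot. Straight round body 48 mm in diameter up to 78 mm, short neck, cap 34 mm in diameter from 82 to 108 mm above the foot. Origin: centre of the underside; z up along its axis. Stands on the bench mat at the left at first.
- bottle5: Sample bottle, off-white plastic with ribbed white screw cap, one of three to six (None if absent), 200 g within 4 per cent, heaviest near its foot. Straight round body 48 mm in diameter up to 78 mm, short neck, cap 34 mm in diameter from 82 to 108 mm above the foot. Origin: centre of the underside; z up along its axis. Stands on the bench mat at the left at first.
- bottle6: Sample bottle, off-white plastic with ribbed white screw cap, one of three to six (None if absent), 200 g within 4 per cent, heaviest near its foot. Straight round body 48 mm in diameter up to 78 mm, short neck, cap 34 mm in diameter from 82 to 108 mm above the foot. Origin: centre of the underside; z up along its axis. Stands on the bench mat at the left at first.
- dummy: Metal dummy (make-weight) of bare aluminium, as heavy as a bottle (200 g within 4 per cent): round body 48 mm in diameter and 52 mm tall, a thin neck, and a grip knob 28 mm in diameter from 64 to 90 mm above the foot. Origin: centre of the underside; z up. Stands among the bottles at first.
- weight_big: Big steel weight, 200 g, with knob: body 34 mm in diameter and 40 mm tall, knob 22 mm in diameter from 46 to 66 mm. Origin: centre of the underside; z up. It stands in the middle cell of one pan at first, the other weight on the other pan. Its home is bore_big.
- weight_small: Small steel weight, 100 g, with knob: body 28 mm in diameter and 36 mm tall, knob 18 mm in diameter from 42 to 58 mm. Origin: centre of the underside; z up. It stands in the middle cell of one pan at first, the other weight on the other pan. Its home is bore_small.
- bore_big (a point): Centre of the floor of the big weight's bore, 40 mm in diameter and 16 mm deep, in the wooden weight block (176 x 76 x 34 mm, fixed, long along its x axis, on the right of the bench). The floor is 18 mm above the bench; the bore is the middle one of three in a row along x; the nearest one holds a still bigger weight for good (knob top 96 mm above the bench, 60 mm from this bore's centre). Axes: x along the block, z up.
- bore_small (a point): Centre of the floor of the small weight's bore, 34 mm in diameter and 16 mm deep, the farthest of the row, 56 mm beyond bore_big; the floor is 18 mm above the bench. Axes as bore_big.
- beaker: Bystander: glass beaker 72 mm wide, 90 mm tall, at the back beyond the balance. Origin: centre of its underside. Leave alone.
- boat: Bystander: white ceramic boat 114 x 26 x 15 mm lying beyond the bottles. Origin: centre of its underside. Leave alone.
- dryer: Bystander: stoppered glass drying bottle 64 mm wide, 135 mm tall, beyond the right pan. Origin: centre of its underside. Leave alone.

How it is judged:
By the outcome, as a careful person would: the job done as asked, in the order asked, and still so for the second after the job is handed in, with the robot touching nothing.
Of bottle1, bottle2, bottle3, bottle4, bottle5, bottle6 only 3 to 6 are there at a start; the rules pass over those that are not, and their reading is None.
At some moment in a run one of bottle1, bottle2, bottle3, bottle4, bottle5, bottle6, dummy may be knocked a few centimetres aside while the robot is not near it.
Once in a run the grip may slacken for a moment while it holds something.
It also fails if it takes over 210 s, if anything falls off the work surface, if the arm or the gripper's body presses on something with over 40 N, if the wrist force passes 120 N, or if a joint passes its speed limit or range.

### The arm

A 6-joint arm with a two-finger parallel gripper is mounted at the origin on the work surface. World frame = base frame: x ahead of the robot, y to its left, z up, the work surface at z = 0. Lengths are in m, angles in rad, forces in N, time in s.
With the tool pointing down it reaches from about 0.325 to 0.9 m from the base axis. Payload 6.1 kg.
Tool frame: the origin (TCP) lies midway between the tips of the shut fingers; the grasp point (between the pads) lies 19 mm behind it; z points along the fingers, y is the direction in which the jaws open and shut (so a half turn about z gives the same grasp; the last joint's range is limited). The gripper opens to 85 mm and grips with 20 to 120 N. Pads are 22 mm wide; open, the fingers measure 114 mm over their backs; the gripper's body (76 mm by 85 mm) begins 54 mm behind the grasp point. The pads swing forward as they close: fully open they stand 13 mm farther back than shut.
Start: joints at [-1.293, 0.22, 1.526, -0, 1.395, -0.126], TCP at [0.246, -0.575, 0.231] pointing down, gripper open.
Joint ranges: [-2.98, 2.98], [-0.91, 2.08], [0.09, 2.57], [-1.24, 4.39], [0.2, 2.65], [-2.68, 2.68]. Speed limits (rad/s): [2.57, 2.57, 3.01, 3.14, 3.14, 3.14].

### API

Orientations are given as [roll, pitch, yaw] about the fixed x, y, z axes, in that order (R = Rz(yaw) Ry(pitch) Rx(roll)).
In Python, from workcell import bot, viewer gives the robot as it stands.
- The arm moves only by the shell command python3 -m creep 'ROWS' [FORCE]. ROWS is JSON, a list that holds one entry, the list of rows, each a list of 7 numbers: the shift along the tool's x, y, z in cm, then the turn, a rotation vector about the tool's x, y, z in degrees, then the opening, from -1 (shut) to 1 (fully open). A call has 1 to 8 rows; each row shifts and turns the commanded pose from where the row before left it, along the tool's axes as they then stand; what a row does not reach is not made up. A row lasts 1/12 s, in which the tool goes at most 41.7 mm and 7.16 degrees, less where a joint would pass 70% of its speed; a pose out of reach is approached as far as the arm can. A call is refused whole if a number of a shift passes 4.17 or a number of a turn 7.16, either way. A call with a gripper value outside its range is refused whole. The fingers move at their own pace and stop on an object; FORCE is the grip in N (left out, the last holds). Time passes only in rows, so rows that do not move let the fingers close. It gives the time, the measured TCP pose, the force and the opening at its end, in the units of the state.
- bot.get_obs(): the state, without advancing time (a new reading comes with each control period).
- viewer.grab_frame(name): name is "side" or "top"; returns a dict with "pixels" (384x512x3 uint8, red, green, blue), "vfov" (degrees; the focal length in pixels is half the picture's height over the tangent of half this angle, whatever the lens; pixels are square), "cx", "cy" (the principal point, pixels), "world_from_camera" (4x4, takes a point from camera to world coordinates). Camera axes: x right, y down, z forward; pixel columns grow to the right and rows downward; lengths in m; the calibration is good to about 2 mm. A picture is of the moment at which its call begins. There is no depth.
- bot.finish_job(): hands the job in, once; it reports no verdict.
The state is a dict: "time": time; "qpos": joint angles; "joint_velocities": joint speeds; "effort": joint torques, N m; "eef_pos": TCP position; "orientation": TCP orientation; "wrist_force": force on the tool from outside, world axes, zero at the start; "ft_torque": the same for the moment, N m; "finger_gap": finger opening in m.
Only numpy, scipy, OpenCV 4.12 (cv2) and the standard library are available. Lean on these libraries where they do the work, as an engineer would, in place of code of your own. Each camera call takes 0.05 s, during which the arm holds its last target.

## Working session

There is one attempt and no reset: what is moved stays moved. The work goes in short steps, Python scripts to look and compute and a shell command to move; the robot and the scene stay as the last step left them, time stands still between calls to the robot, and variables do not carry over. Pictures are saved under pics/ and viewed, and the job is handed in when it is done.

```bash
ls; mkdir -p pics
python3 - <<'E'
from workcell import bot, viewer
import cv2, numpy as np
o=bot.get_obs(); print(o)
for n in ("top","side"):
    f=viewer.grab_frame(n); cv2.imwrite(f"pics/{n}0.png",f["pixels"][:,:,::-1]); print(n,f["vfov"],f["cx"],f["cy"],f["world_from_camera"], [k for k in f])
E
```

```text
pics
{'time': 0.0, 'qpos': array([-1.29309687e+00,  2.21226316e-01,  1.52764595e+00, -8.02609016e-06,
        1.39465590e+00, -1.26097553e-01]), 'joint_velocities': array([ 0.00060843,  0.00149361, -0.00080348, -0.00167682,  0.0008981 ,
       -0.00175074]), 'effort': array([-1.08615899e-03, -4.96906078e+01, -3.89398849e+01, -3.86637876e-04,
        1.10011239e-02,  1.62925085e-05]), 'eef_pos': array([ 0.24539822, -0.57414843,  0.23018066]), 'orientation': array([-3.13967151e+00, -2.35581068e-04,  4.03798195e-01]), 'wrist_force': array([ 0.53145144,  0.54360263, -0.1931399 ]), 'ft_torque': array([0.03728428, 0.01215623, 0.02484397]), 'finger_gap': 0.08532378507929565}
top 46.36822768417715 255.71913009793496 190.7990131330123 [[-0.02581556 -0.99689544  0.07438438  0.50619083]
 [-0.99959447  0.02663672  0.01006839 -0.02546211]
 [-0.01201849 -0.0740943  -0.99717882  1.45452435]
 [ 0.          0.          0.          1.        ]] ['pixels', 'vfov', 'cx', 'cy', 'world_from_camera']
side 52.28252797853452 255.47603732349546 193.74843153513723 [[ 0.99968761 -0.00987359  0.02296075  0.57481761]
 [-0.02413125 -0.62053545  0.78380701 -0.88333569]
 [ 0.00650897 -0.78411623 -0.62057987  0.73821077]
 [ 0.          0.          0.          1.        ]] ['pixels', 'vfov', 'cx', 'cy', 'world_from_camera']
```

View pics/top0.png

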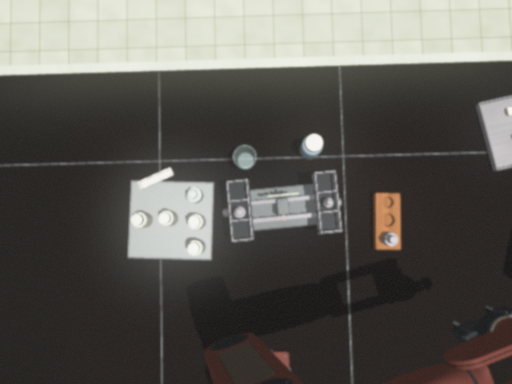

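View pics/side0.png

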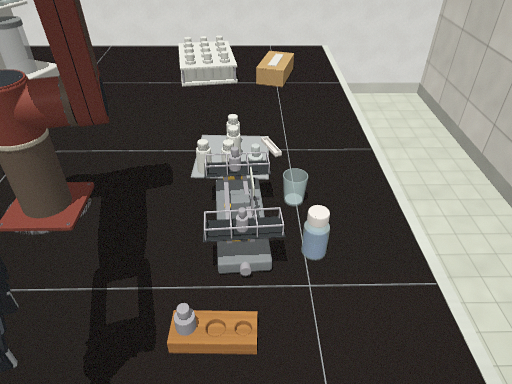

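```bash
cat > h.py <<'E'
import numpy as np, cv2
from workcell import bot, viewer
def grab(n,name=None):
    f=viewer.grab_frame(n)
    if name: cv2.imwrite(f"pics/{name}.png",f["pixels"][:,:,::-1])
    f['f']=192/np.tan(np.radians(f['vfov']/2)); return f
def proj(f,p):
    T=np.linalg.inv(f['world_from_camera']); c=T[:3,:3]@np.asarray(p,float)+T[:3,3]
    return np.array([f['cx']+f['f']*c[0]/c[2], f['cy']+f['f']*c[1]/c[2]])
def ray(f,uv):
    d=np.array([(uv[0]-f['cx'])/f['f'],(uv[1]-f['cy'])/f['f'],1.]); T=f['world_from_camera']
    return T[:3,3], T[:3,:3]@d
def onz(f,uv,z):
    o,d=ray(f,uv); return o+d*(z-o[2])/d[2]
def crop(f,u0,v0,u1,v1,s,name):
    im=cv2.resize(f['pixels'][v0:v1,u0:u1,::-1],None,fx=s,fy=s,interpolation=cv2.INTER_CUBIC)
    cv2.imwrite(f"pics/{name}.png",im)
E
python3 - <<'E'
from h import *
t=grab("top"); s=grab("side")
crop(t,110,150,260,270,5,"t_l"); crop(t,215,120,415,270,4,"t_r")
crop(s,160,100,360,250,4,"s_b"); crop(s,150,190,300,370,3,"s_r")
print(proj(t,bot.get_obs()['eef_pos']),proj(s,bot.get_obs()['eef_pos']))
E
```

```text
[469.51555627 316.78664418] [ 13.45792286 342.90845205]
```

View pics/t_l.png

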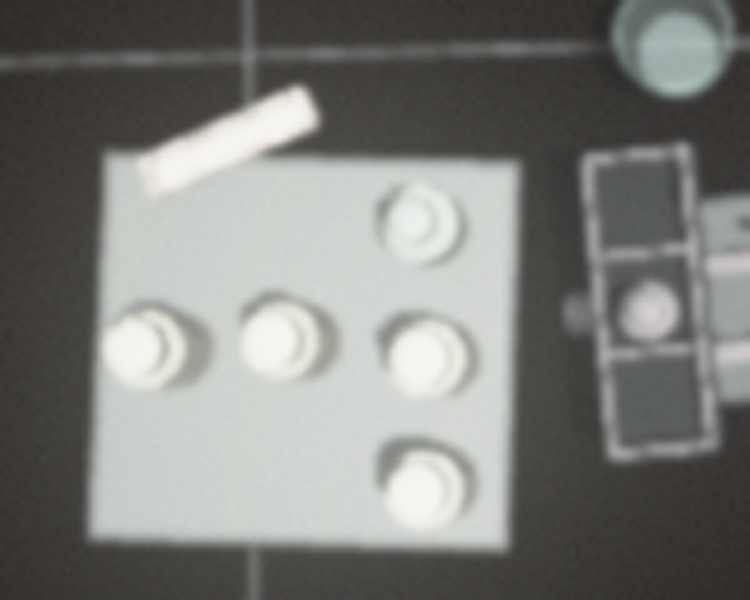

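View pics/t_r.png

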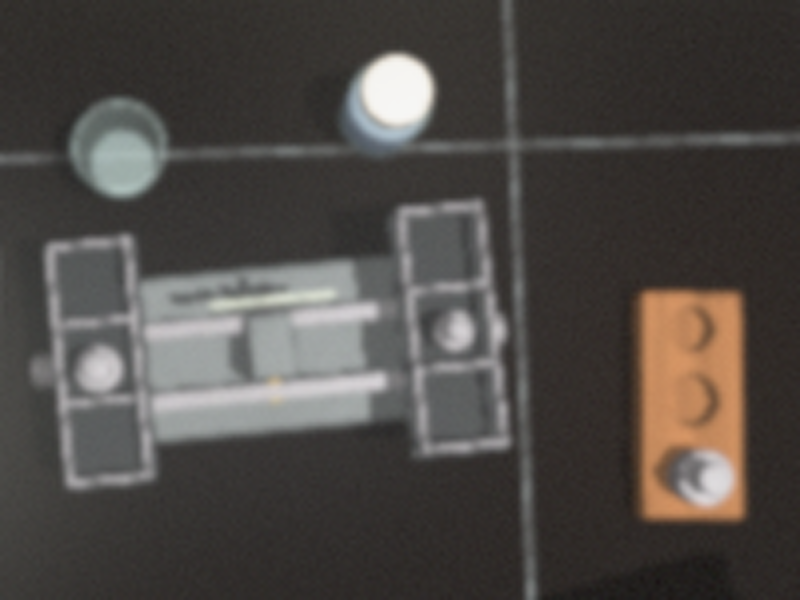

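View pics/s_b.png

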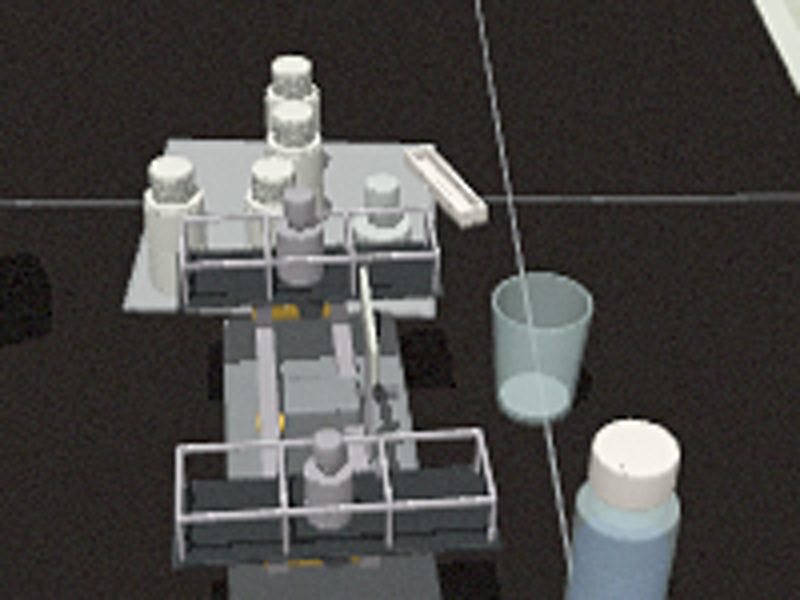

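View pics/s_r.png

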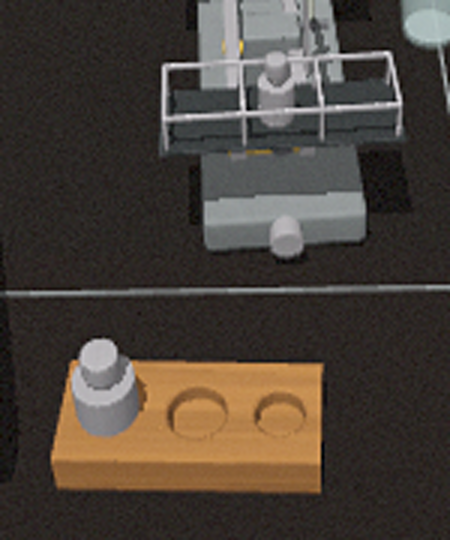

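```bash
cat >> h.py <<'E'
def blobs(f,mask,amin,amax):
    n,l,st,c=cv2.connectedComponentsWithStats(mask.astype(np.uint8),connectivity=4)
    return [(c[i],st[i]) for i in range(1,n) if amin<=st[i,4]<=amax]
def tri(f1,uv1,f2,uv2):
    o1,d1=ray(f1,uv1);o2,d2=ray(f2,uv2)
    A=np.stack([d1,-d2],1); x=np.linalg.lstsq(A,o2-o1,rcond=None)[0]
    p,q=o1+x[0]*d1,o2+x[1]*d2
    return (p+q)/2, np.linalg.norm(p-q)
E
python3 - <<'E'
from h import *
np.set_printoptions(precision=4,suppress=True)
t=grab("top"); s=grab("side")
g=t['pixels'].astype(int)
for th in (225,235,243):
  m=(g.min(2)>th); m[:, :110]=0; m[:150]=0; m[270:]=0; m[:,350:]=0
  for c,st in blobs(t,m,10,400): print(th,c,st,onz(t,c,0.11))
# mat corners
print("mat",[onz(t,uv,0.0)for uv in [(131,180.5),(214,182),(211.5,259.5),(128,258)]])
# pan outlines in top crop coordinates /4 + (215,120), fence top
L=[(47,243),(132,238),(153,479),(69,484)]; R=[(398,210),(483,205),(505,445),(421,450)]
for nm,P,z in(("L",L,.135),("R",R,.148)):
  q=np.array([onz(t,(215+u/4,120+v/4),z) for u,v in P]); print(nm,q.mean(0),np.linalg.norm(q[0]-q[1]),np.linalg.norm(q[1]-q[2]),np.degrees(np.arctan2(*(q[1]-q[2])[[1,0]])),np.degrees(np.arctan2(*(q[0]-q[3])[[1,0]])))
B=[(640,291),(743,291),(747,521),(640,521)]
q=np.array([onz(t,(215+u/4,120+v/4),.034) for u,v in B]); print("B",q,np.linalg.norm(q[0]-q[1]),np.linalg.norm(q[1]-q[2]))
for uv in [(691,329),(697,400)]: print(onz(t,(215+uv[0]/4,120+uv[1]/4),.030))
E
```

```text
225 [155.6753 178.1753] [141 169  31  19 194] [0.6528 0.2894 0.11  ]
225 [194.137 194.863] [189 189  12  12  73] [0.5992 0.1738 0.11  ]
225 [163.5521 218.3646] [159 213  10  12  96] [0.5309 0.2668 0.11  ]
225 [136.061  219.9024] [132 215   9  12  82] [0.5285 0.3496 0.11  ]
225 [193.53 222.05] [189 216  10  13 100] [0.5176 0.1769 0.11  ]
225 [193.3458 249.0748] [188 243  13  12 107] [0.4372 0.1787 0.11  ]
235 [156.0465 178.186 ] [142 171  29  16 129] [0.6527 0.2882 0.11  ]
235 [163.5556 217.9524] [160 214   8   9  63] [0.5322 0.2668 0.11  ]
235 [136.3462 219.5577] [133 216   8   9  52] [0.5295 0.3487 0.11  ]
235 [193.5588 221.5735] [190 217   9  11  68] [0.519  0.1768 0.11  ]
235 [192.9577 248.6479] [189 244   9  10  71] [0.4384 0.1798 0.11  ]
mat [array([0.6593, 0.3961, 0.    ]), array([0.6471, 0.1245, 0.    ]), array([0.3967, 0.1373, 0.    ]), array([0.4082, 0.4071, 0.    ])]
L [0.5489 0.0354 0.135 ] 0.06299416674535199 0.17793898867453145 3.551151095299178 3.989596490030049
R [ 0.5661 -0.2216  0.148 ] 0.0622176207599405 0.17538096832831646 2.964687769449989 3.403245256816789
B [[ 0.5959 -0.3885  0.034 ]
 [ 0.5937 -0.4697  0.034 ]
 [ 0.4131 -0.4639  0.034 ]
 [ 0.4152 -0.3803  0.034 ]] 0.08122380675593137 0.18066793954490365
[ 0.5649 -0.4285  0.03  ]
[ 0.5087 -0.4305  0.03  ]
```

Run:
```python
from h import *
np.set_printoptions(precision=4,suppress=True)
t=grab("top"); s=grab("side")
L=[(183,218),(433,210),(438,259),(183,269)]; R=[(180,449),(485,433),(494,503),(181,519)]
for nm,P,z in(("L",L,.135),("R",R,.145)):
  q=np.array([onz(s,(160+u/4-.4,100+v/4-.4),z) for u,v in P]); print(nm,q,q.mean(0),np.linalg.norm(q[0]-q[1]),np.linalg.norm(q[1]-q[2]),np.degrees(np.arctan2(*(q[1]-q[0])[[1,0]])),np.degrees(np.arctan2(*(q[2]-q[3])[[1,0]])))
hsv=cv2.cvtColor(t['pixels'],cv2.COLOR_RGB2HSV)
for f,n in((t,'t'),(s,'s')):
  hsv=cv2.cvtColor(f['pixels'],cv2.COLOR_RGB2HSV)
  m=((hsv[...,0]>5)&(hsv[...,0]<20)&(hsv[...,1]>110)&(hsv[...,2]>90)).astype(np.uint8)
  if n=='t': m[:,:350]=0; m[:150]=0; m[280:]=0
  else: m[:290]=0
  m=cv2.morphologyEx(m,cv2.MORPH_CLOSE,np.ones((9,9)))
  c=max(cv2.findContours(m,cv2.RETR_EXTERNAL,cv2.CHAIN_APPROX_NONE)[0],key=cv2.contourArea)
  r=cv2.minAreaRect(c); b=cv2.boxPoints(r); print(n,b)
  if n=='t':
    q=np.array([onz(t,p,.034) for p in b]); print(q,q.mean(0),[np.linalg.norm(q[i]-q[i-1]) for i in range(4)])
# knob tops top view: crops /4
for nm,uv,z in (("L",(100,368),.105+.062),("R",(458,329),.115+.055)):
  print(nm,onz(t,(215+uv[0]/4,120+uv[1]/4),z))
# side knobs: tops  (300,207)center of knob L ; (327,449) R
for nm,uv,z in (("L",(300,208),.105+.056),("R",(327,450),.115+.05)):
  print(nm,onz(s,(160+uv[0]/4,100+uv[1]/4),z))
# side bores  s_r crop scale3 offset150,190
for uv in [(197,411),(279,413)]: print(onz(s,(150+uv[0]/3,190+uv[1]/3),.034))
```

```text
L [[ 0.4589  0.0625  0.135 ]
 [ 0.6373  0.0706  0.135 ]
 [ 0.6377  0.008   0.135 ]
 [ 0.4638 -0.0016  0.135 ]] [0.5494 0.0349 0.135 ] 0.17859061028926657 0.06264684663419473 2.6082140556637237 3.150442379585917
R [[ 0.4779 -0.1995  0.145 ]
 [ 0.6548 -0.1882  0.145 ]
 [ 0.6553 -0.248   0.145 ]
 [ 0.4829 -0.2579  0.145 ]] [ 0.5677 -0.2234  0.145 ] 0.17732159677428724 0.05985481838595789 3.6522389091064626 3.2689649172643898
t [[373.4021 192.0742]
 [400.0946 191.3116]
 [401.7684 249.8923]
 [375.0759 250.655 ]]
[[ 0.5982 -0.3836  0.034 ]
 [ 0.5983 -0.4679  0.034 ]
 [ 0.4142 -0.464   0.034 ]
 [ 0.414  -0.3805  0.034 ]] [ 0.5062 -0.424   0.034 ] [np.float64(0.18420835678870615), np.float64(0.08430140527217175), np.float64(0.18411798610847616), np.float64(0.08349233045176369)]
s [[166.7355 352.1682]
 [167.6726 309.0582]
 [257.0652 311.0015]
 [256.128  354.1115]]
L [0.5424 0.0342 0.167 ]
R [ 0.5635 -0.2228  0.17  ]
L [0.5444 0.0313 0.161 ]
R [ 0.5639 -0.2261  0.165 ]
[ 0.5097 -0.4276  0.034 ]
[ 0.5651 -0.4302  0.034 ]
```

```bash
cat > d.py <<'E'
import sys
from h import *
from scipy.spatial.transform import Rotation as Ro
o=bot.get_obs(); R=Ro.from_euler('xyz',o['orientation']).as_matrix()
x=np.array([float(a) for a in sys.argv[1:4]])
d=R.T@(x-o['eef_pos'])*100
yaw=float(sys.argv[4]) if len(sys.argv)>4 else 0.063
Rt=Ro.from_euler('xyz',[np.pi,0,yaw])
rv=np.degrees((Ro.from_matrix(R).inv()*Rt).as_rotvec())
print('delta cm',d.round(2),'rot deg',rv.round(2),'t',round(o['time'],2),'gap',round(o['finger_gap'],4),'F',o['wrist_force'].round(1),'pos',o['eef_pos'].round(4))
E
python3 -m creep '[[[0,0,-2,0,0,6.5,1],[0,0,-2,0,0,6.5,1],[0,0,-2,0,0,6.5,1],[0,0,0,0,0,0,1]]]' 40; python3 d.py 0.543 0.034 0.29
```

```text
time: 0.73
eef_pos: [0.2462, -0.5767, 0.2967]
orientation: [3.134, -0.002, 0.058]
wrist_force: [0.6, -0.7, 1.8]
finger_gap: 0.0854
delta cm [ 33.2  -59.23   0.27] rot deg [ 0.44 -0.1  -0.26] t 0.73 gap 0.0854 F [ 0.6 -0.7  1.8] pos [ 0.2462 -0.5767  0.2967]
```

```bash
python3 -m creep '[[[2,-3.7,0,0,0,0,1],[2,-3.7,0,0,0,0,1],[2,-3.7,0,0,0,0,1],[2,-3.7,0,0,0,0,1],[2,-3.7,0,0,0,0,1],[2,-3.7,0,0,0,0,1],[2,-3.7,0,0,0,0,1],[2,-3.7,0,0,0,0,1]]]'
python3 -m creep '[[[2,-3.7,0,0,0,0,1],[2,-3.7,0,0,0,0,1],[2,-3.7,0,0,0,0,1],[2,-3.7,0,0,0,0,1],[2,-3.7,0,0,0,0,0.3],[2,-3.7,0,0,0,0,0.3],[2,-3.7,0,0,0,0,0.3],[0,0,0,0,0,0,0.3]]]'
python3 -m creep '[[[0,0,0,0,0,0,0],[0,0,0,0,0,0,0]]]'; python3 d.py 0.543 0.034 0.25
python3 - <<'E'
from h import *
t=grab("top"); s=grab("side")
crop(t,210,150,370,270,5,"t1"); crop(s,160,80,360,230,4,"s1")
E
```

```text
time: 1.4
eef_pos: [0.3854, -0.2701, 0.2909]
orientation: [3.142, -0.0, 0.065]
wrist_force: [0.7, -0.3, 1.0]
finger_gap: 0.0857
time: 2.07
eef_pos: [0.5088, -0.0007, 0.2907]
orientation: [-3.138, -0.001, 0.072]
wrist_force: [-1.0, -0.5, -0.6]
finger_gap: 0.0556
time: 2.23
eef_pos: [0.507, -0.0071, 0.2907]
orientation: [3.141, 0.001, 0.066]
wrist_force: [-0.2, -0.3, -0.2]
finger_gap: 0.0427
delta cm [ 3.87 -3.87  4.06] rot deg [0.02 0.06 0.15] t 2.23 gap 0.0427 F [-0.2 -0.3 -0.2] pos [ 0.507  -0.0071  0.2907]
```

View pics/s1.png

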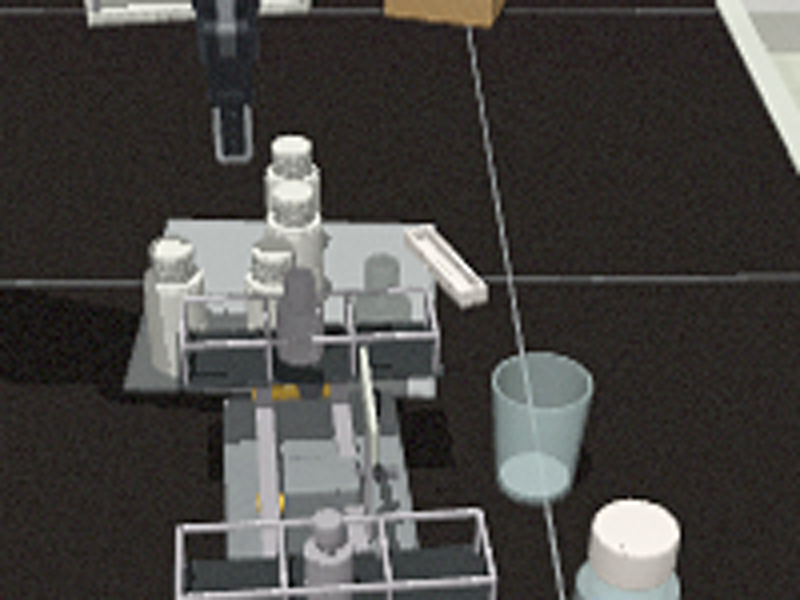

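View pics/t1.png

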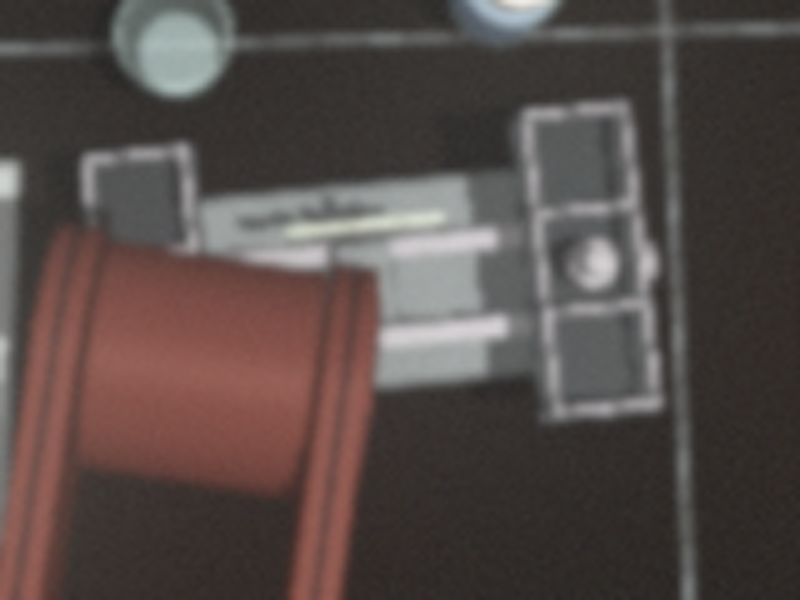

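```bash
python3 - <<'E'
from h import *
s=viewer.grab_frame("side"); s['f']=192/np.tan(np.radians(s['vfov']/2))
p=(proj(s,bot.get_obs()['eef_pos'])-[160,80])*4; print(p)
E
python3 -m creep '[[[1.93,-1.93,0,0,0,0,0],[1.93,-1.93,2,0,0,0,0],[0,0,2,0,0,0,0],[0,0,2,0,0,0,0],[0,0,0,0,0,0,0],[0,0,0,0,0,0,0]]]'; python3 d.py 0.543 0.033 0.2
python3 - <<'E'
from h import *
s=grab("side")
crop(s,160,80,310,200,5,"s2")
print((proj(s,bot.get_obs()['eef_pos'])-[160,80])*5)
E
```

```text
[232.39098399 143.1008665 ]
time: 2.88
eef_pos: [0.5424, 0.0326, 0.2304]
orientation: [-3.141, 0.003, 0.062]
wrist_force: [0.0, 0.4, -0.3]
finger_gap: 0.0425
delta cm [ 0.07 -0.03  3.04] rot deg [-0.01  0.16 -0.08] t 2.88 gap 0.0425 F [ 0.   0.4 -0.3] pos [0.5424 0.0326 0.2304]
[369.6041798  244.21696412]
```

View pics/s2.png

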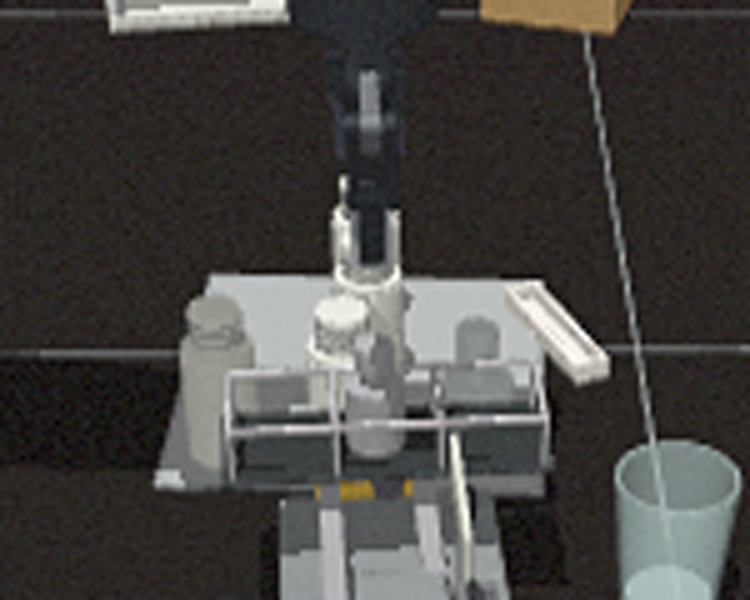

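```bash
python3 -m creep '[[[0.2,0,2,0,0,0,0],[0,0,2,0,0,0,0],[0,0,2,0,0,0,0],[0,0,1.2,0,0,0,0],[0,0,1,0,0,0,0],[0,0,0,0,0,0,0],[0,0,0,0,0,0,0]]]'; python3 d.py 0.543 0.033 0.148
python3 - <<'E'
from h import *
s=grab("side")
crop(s,160,80,310,200,5,"s3")
E
```

```text
time: 3.52
eef_pos: [0.5457, 0.0337, 0.15]
orientation: [3.142, -0.001, 0.063]
wrist_force: [0.7, 0.2, 0.4]
finger_gap: 0.0426
delta cm [-0.28  0.05  0.2 ] rot deg [ 0.   -0.04  0.  ] t 3.52 gap 0.0426 F [0.7 0.2 0.4] pos [0.5457 0.0337 0.15  ]
```

View pics/s3.png

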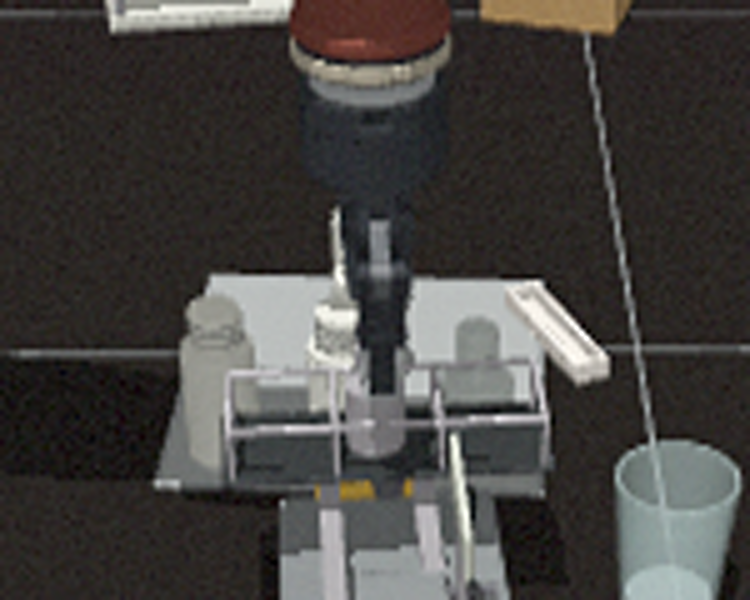

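```bash
python3 -m creep '[[[-0.15,0,0.1,0,0,0,0],[0,0,0,0,0,0,-0.3],[0,0,0,0,0,0,-1],[0,0,0,0,0,0,-1],[0,0,0,0,0,0,-1],[0,0,0,0,0,0,-1],[0,0,0,0,0,0,-1]]]' 40; python3 d.py 0.543 0.033 0.148
python3 - <<'E'
from h import *
s=grab("side")
crop(s,160,80,310,200,5,"s4")
E
```

```text
time: 4.15
eef_pos: [0.5441, 0.0338, 0.1485]
orientation: [3.142, -0.0, 0.064]
wrist_force: [-0.5, -0.2, -0.5]
finger_gap: 0.0209
delta cm [-0.11  0.08  0.05] rot deg [ 0.   -0.03  0.03] t 4.15 gap 0.0209 F [-0.5 -0.2 -0.5] pos [0.5441 0.0338 0.1485]
```

View pics/s4.png

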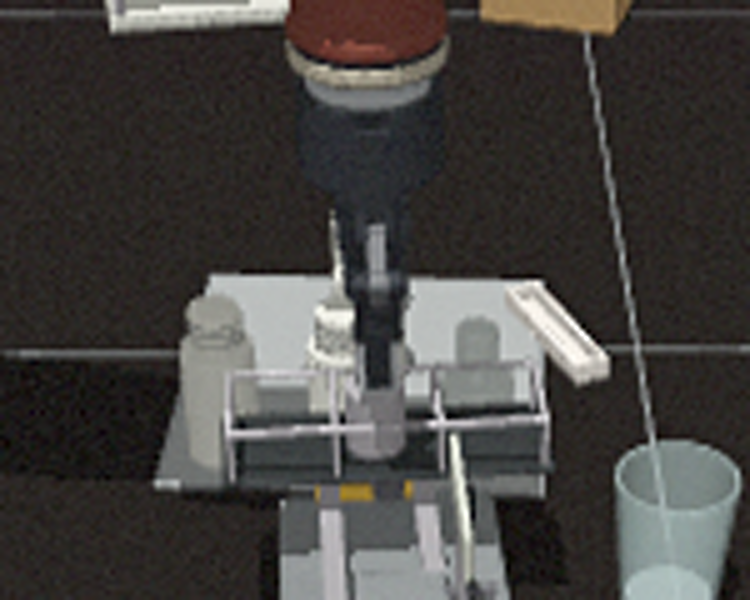

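```bash
python3 -m creep '[[[0,0,-0.5,0,0,0,-1],[0,0,-0.5,0,0,0,-1],[0,0,-0.5,0,0,0,-1],[0,0,-0.5,0,0,0,-1],[0,0,-2,0,0,0,-1],[0,0,-3,0,0,0,-1],[0,0,-3,0,0,0,-1],[0,0,-2,0,0,0,-1]]]'; python3 -m creep '[[[0,0,0,0,0,0,-1]]]'; python3 d.py 0.509 -0.43 0.25
python3 - <<'E'
from h import *
s=grab("side")
crop(s,160,80,310,200,5,"s5")
E
```

```text
time: 4.87
eef_pos: [0.5446, 0.0338, 0.2719]
orientation: [3.141, -0.003, 0.064]
wrist_force: [1.2, -0.2, -1.7]
finger_gap: 0.0203
time: 4.95
eef_pos: [0.5466, 0.0336, 0.2747]
orientation: [3.14, -0.01, 0.064]
wrist_force: [0.1, -0.5, -0.8]
finger_gap: 0.0204
delta cm [-6.72 46.03  2.47] rot deg [ 0.08 -0.56  0.03] t 4.95 gap 0.0204 F [ 0.1 -0.5 -0.8] pos [0.5466 0.0336 0.2747]
```

View pics/s5.png

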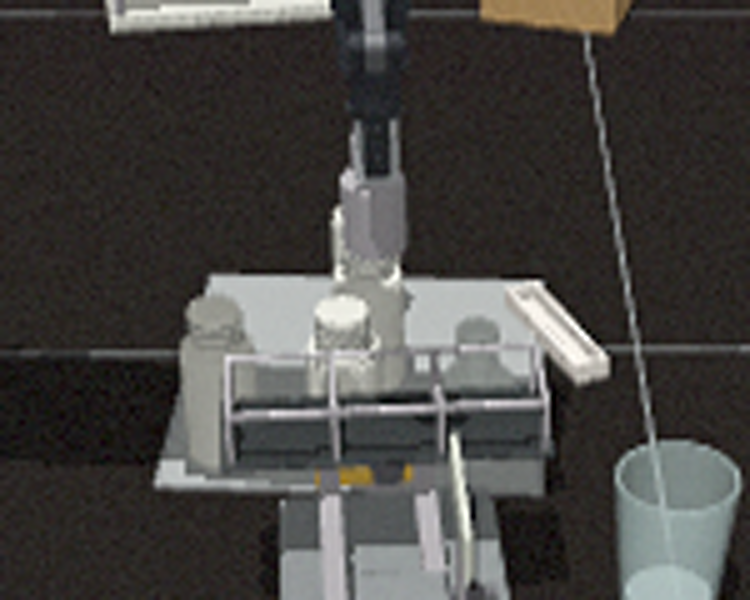

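```bash
python3 -m creep '[[[-0.48,3.28,0,0,0,0,-1],[-0.48,3.28,0,0,0,0,-1],[-0.48,3.28,0,0,0,0,-1],[-0.48,3.28,0,0,0,0,-1],[-0.48,3.28,0,0,0,0,-1],[-0.48,3.28,0,0,0,0,-1],[-0.48,3.28,0,0,0,0,-1]]]';python3 -m creep '[[[-0.48,3.28,0,0,0,0,-1],[-0.48,3.28,0,0,0,0,-1],[-0.48,3.28,0,0,0,0,-1],[-0.48,3.28,0,0,0,0,-1],[-0.48,3.28,0,0,0,0,-1],[-0.48,3.28,0,0,0,0,-1],[-0.48,3.28,0,0,0,0,-1]]]'; python3 -m creep '[[[0,0,3,0,0,0,-1],[0,0,3,0,0,0,-1],[0,0,3,0,0,0,-1],[0,0,3,0,0,0,-1],[0,0,0,0,0,0,-1],[0,0,0,0,0,0,-1]]]'; python3 d.py 0.509 -0.43 0.13
python3 - <<'E'
from h import *
s=grab("side");t=grab("top")
crop(s,150,230,300,350,5,"s6");crop(t,340,170,440,270,6,"t6")
E
```

```text
time: 5.58
eef_pos: [0.5236, -0.1985, 0.2661]
orientation: [-3.14, 0.003, 0.064]
wrist_force: [0.8, 0.6, -1.5]
finger_gap: 0.0209
time: 6.17
eef_pos: [0.5048, -0.4296, 0.2656]
orientation: [-3.139, 0.002, 0.063]
wrist_force: [1.4, 0.0, -1.7]
finger_gap: 0.0206
time: 6.67
eef_pos: [0.5039, -0.4267, 0.1443]
orientation: [-3.135, 0.005, 0.063]
wrist_force: [-0.8, -0.9, -0.8]
finger_gap: 0.0203
delta cm [0.49 0.38 1.43] rot deg [-0.35  0.29  0.02] t 6.67 gap 0.0203 F [-0.8 -0.9 -0.8] pos [ 0.5039 -0.4267  0.1443]
```

View pics/s6.png

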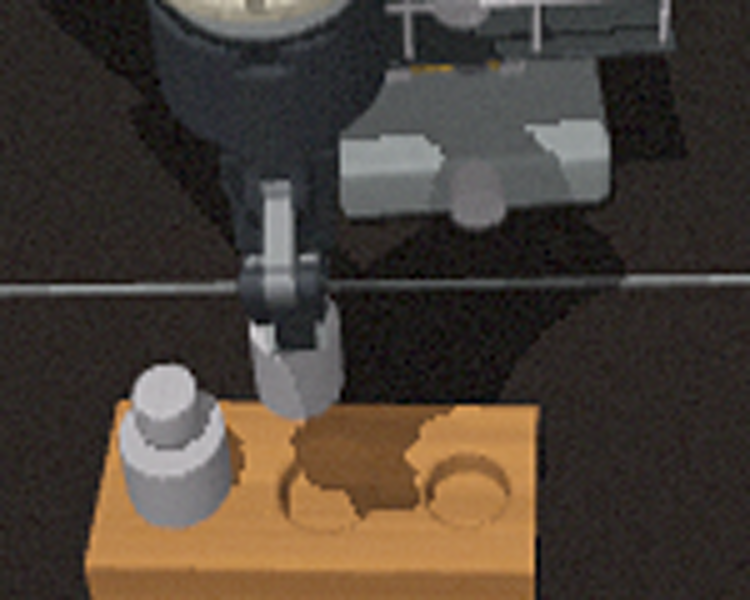

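View pics/t6.png

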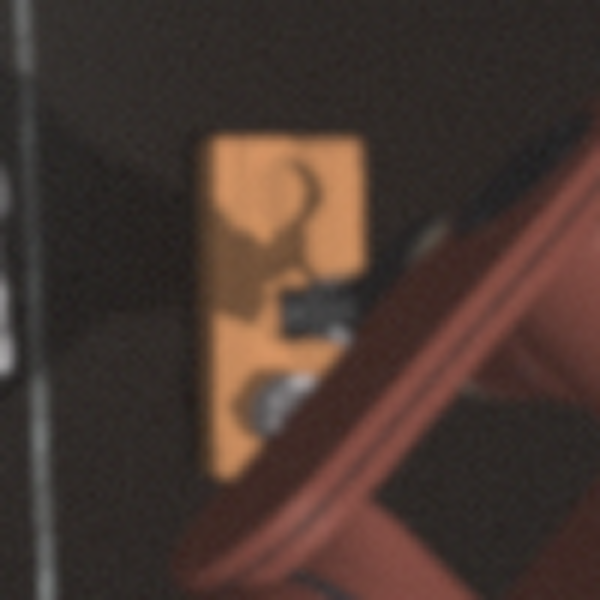

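Run:
```python
from h import *
s=grab("side"); p=bot.get_obs()['eef_pos']
for q in (p,p-[0,0,.043]): print((proj(s,q)-[150,230])*5)
for u,z in (((302,398),p[2]-.043),((324,494),.034),((467,493),.034)): print(onz(s,(150+u[0]/5,230+u[1]/5),z))
```

```text
[302.61390849 308.08354654]
[309.92766465 379.06013101]
[ 0.50454216 -0.43810583  0.10781002]
[ 0.50818921 -0.43165367  0.034     ]
[ 0.56588588 -0.43235276  0.034     ]
```

```bash
python3 -m creep '[[[0.35,0,2,0,0,0,-1],[0,0,2,0,0,0,-1],[0,0,1.5,0,0,0,-1],[0,0,0,0,0,0,-1],[0,0,0,0,0,0,-1],[0,0,0,0,0,0,-1]]]'; python3 d.py 0.509 -0.43 0.085
python3 - <<'E'
from h import *
s=grab("side");t=grab("top")
crop(s,160,270,280,360,6,"s7");crop(t,340,170,440,270,6,"t7")
E
python3 d.py 0.509 -0.43 0.085
```

```text
time: 7.32
eef_pos: [0.5101, -0.4293, 0.095]
orientation: [3.14, -0.001, 0.063]
wrist_force: [0.6, 1.1, -2.2]
finger_gap: 0.0202
delta cm [-0.12  0.07  1.  ] rot deg [ 0.1  -0.08  0.03] t 7.32 gap 0.0202 F [ 0.6  1.1 -2.2] pos [ 0.5101 -0.4293  0.095 ]
delta cm [-0.14  0.04  1.04] rot deg [ 0.14 -0.11  0.02] t 7.42 gap 0.0203 F [ 0.2  0.1 -2.1] pos [ 0.5103 -0.4295  0.0954]
```

View pics/s7.png

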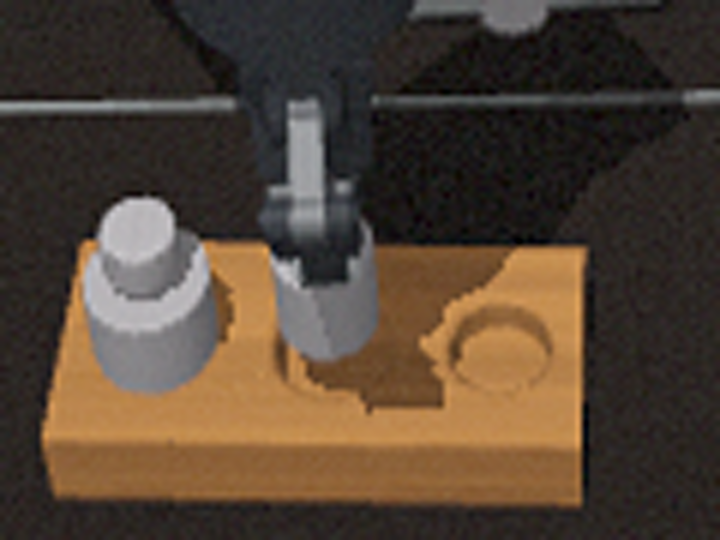

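View pics/t7.png

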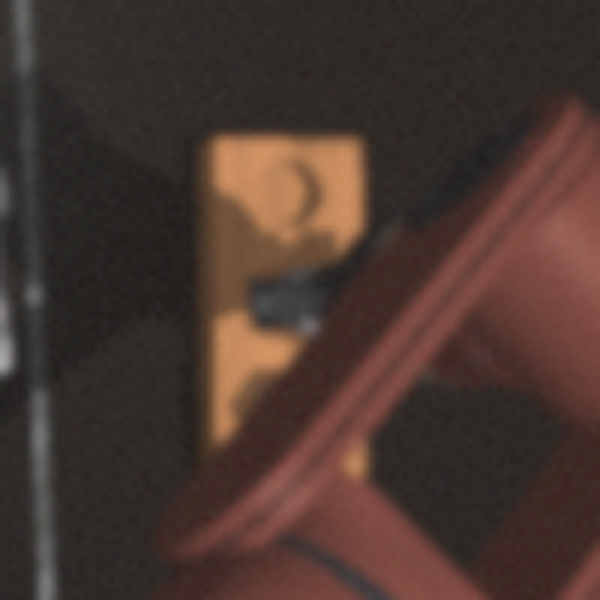

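Run:
```python
from h import *
s=grab("side"); p=bot.get_obs()['eef_pos']; print(p)
U=lambda u,v:(160+u/6,270+v/6)
print('foot',onz(s,U(328,328),p[2]-.043), onz(s,U(328,360),p[2]-.043), onz(s,U(280,330),p[2]-.043), onz(s,U(377,330),p[2]-.043))
print('small L R top bottom',[onz(s,U(*q),.034) for q in((449,352),(552,352),(501,304),(501,398))])
print('big L', onz(s,U(275,355),.034))
print('proj foot',[(proj(s,p-[0,dy,.043])-[160,270])*6 for dy in (0,.017)])
print('proj bores',[(proj(s,q)-[160,270])*6 for q in ([.509,-.4295,.034],[.565,-.4295,.034])])
```

```text
[ 0.51020348 -0.42936947  0.0951579 ]
foot [ 0.50911528 -0.43407928  0.0521579 ] [ 0.50979734 -0.44593848  0.0521579 ] [ 0.49331117 -0.4345136   0.0521579 ] [ 0.52534068 -0.43515082  0.0521579 ]
small L R top bottom [array([ 0.54859213, -0.43215854,  0.034     ]), array([ 0.5832525 , -0.43285079,  0.034     ]), array([ 0.56609032, -0.41403709,  0.034     ]), array([ 0.56608546, -0.4495961 ,  0.034     ])]
big L [ 0.49017525 -0.43212343  0.034     ]
proj foot [array([332.09789939, 315.43132733]), array([329.1698489 , 361.15664798])]
proj bores [array([331.57678663, 347.06378488]), array([497.77572426, 344.12078989])]
```

```bash
python3 -m creep '[[[0.05,0.15,0.5,0,0,0,-1],[0,0,0.8,0,0,0,-1],[0,0,0.8,0,0,0,-1],[0,0,0.5,0,0,0,-1],[0,0,0.3,0,0,0,-1],[0,0,0,0,0,0,-1],[0,0,0,0,0,0,-1]]]'; python3 d.py 0.51 -0.431 0.061
python3 - <<'E'
from h import *
s=grab("side")
crop(s,160,270,280,360,6,"s8")
E
```

```text
time: 8.05
eef_pos: [0.5099, -0.4298, 0.0638]
orientation: [-3.141, 0.0, 0.064]
wrist_force: [-0.5, -0.4, -2.1]
finger_gap: 0.0204
delta cm [-0.    0.12  0.28] rot deg [-0.02  0.02  0.03] t 8.05 gap 0.0204 F [-0.5 -0.4 -2.1] pos [ 0.5099 -0.4298  0.0638]
```

View pics/s8.png

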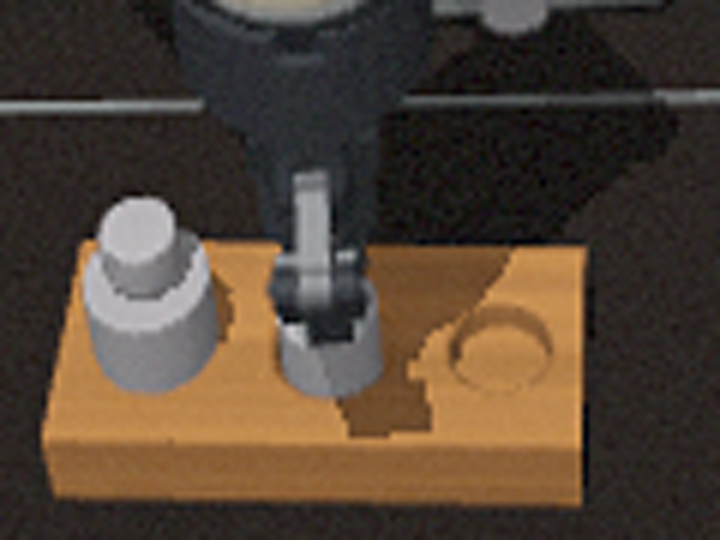

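```bash
python3 -m creep '[[[0,0,0.3,0,0,0,-1],[0,0,0,0,0,0,-1],[0,0,0,0,0,0,-1]]]'; python3 -m creep '[[[0,0,0.2,0,0,0,-1],[0,0,0,0,0,0,-1],[0,0,0,0,0,0,-1]]]'
```

```text
time: 8.35
eef_pos: [0.5106, -0.4304, 0.0628]
orientation: [3.14, -0.001, 0.064]
wrist_force: [-0.9, 2.0, 5.0]
finger_gap: 0.0206
time: 8.6
eef_pos: [0.5111, -0.4305, 0.0627]
orientation: [3.14, -0.002, 0.064]
wrist_force: [-4.4, 4.7, 14.2]
finger_gap: 0.0202
```

```bash
python3 -m creep '[[[0,0,-0.3,0,0,0,-0.3],[0,0,0,0,0,0,0],[0,0,0,0,0,0,0],[0,0,-1,0,0,0,0],[0,0,-3,0,0,0,0],[0,0,-3,0,0,0,0],[0,0,-4,0,0,0,0],[0,-3,-4,0,0,0,0]]]'; python3 -m creep '[[[0,-3,-4,0,0,0,0],[0,0,0,0,0,0,0]]]';python3 d.py 0.5635 -0.2245 0.26
python3 - <<'E'
from h import *
s=grab("side");t=grab("top")
crop(s,140,160,320,350,3,"s9");crop(t,215,150,415,270,4,"t9")
E
```

```text
time: 9.27
eef_pos: [0.508, -0.4083, 0.2082]
orientation: [3.139, -0.001, 0.06]
wrist_force: [0.4, -1.0, 1.7]
finger_gap: 0.0427
time: 9.43
eef_pos: [0.5099, -0.3792, 0.2488]
orientation: [3.134, -0.009, 0.065]
wrist_force: [1.2, -0.9, 0.9]
finger_gap: 0.0427
delta cm [  6.37 -15.08  -1.17] rot deg [ 0.45 -0.53  0.14] t 9.43 gap 0.0427 F [ 1.2 -0.9  0.9] pos [ 0.5099 -0.3792  0.2488]
```

View pics/s9.png

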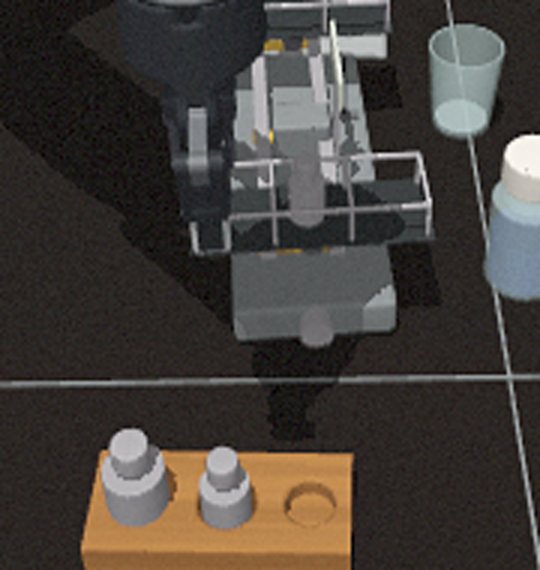

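View pics/t9.png

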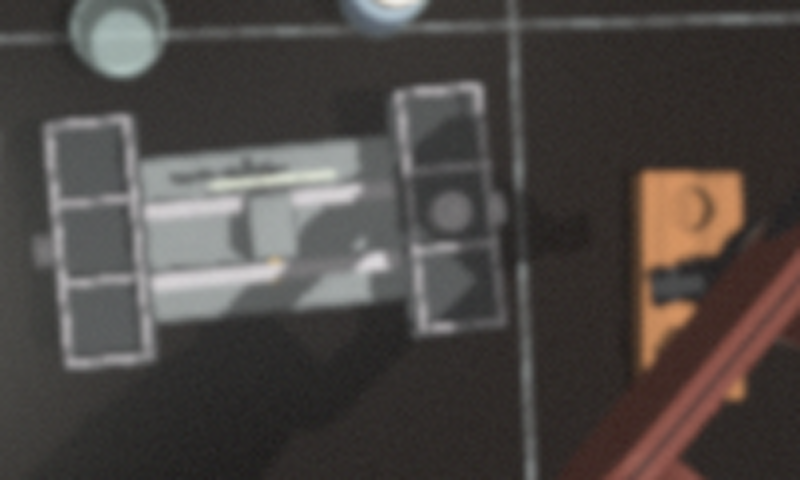

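```bash
python3 - <<'E'
from h import *
t=grab("top");s=grab("side")
print(onz(t,(215+452/4,150+211/4),.105+.05)) ; print(onz(s,(140+307/3,160+172/3),.105+.05))
E
python3 -m creep '[[[1.6,-3.7,0,0,0,0,0],[1.6,-3.7,0,0,0,0,0],[1.6,-3.7,0,0,0,0,0],[1.6,-3.7,0,0,0,0,0],[0,0,1.3,0,0,0,0],[0,0,2,0,0,0,0],[0,0,0,0,0,0,0],[0,0,0,0,0,0,0]]]'
python3 - <<'E'
from h import *
s=grab("side")
crop(s,180,160,330,280,5,"s10")
print((proj(s,bot.get_obs()['eef_pos'])-[180,160])*5)
E
python3 d.py 0.564 -0.2245 0.2
```

```text
[ 0.56284963 -0.2206777   0.155     ]
[ 0.56502346 -0.23104075  0.155     ]
time: 10.3
eef_pos: [0.5596, -0.2279, 0.2028]
orientation: [-3.138, 0.005, 0.063]
wrist_force: [0.0, -0.4, -0.0]
finger_gap: 0.0432
[299.43681268 197.45065266]
delta cm [ 0.38 -0.39  0.45] rot deg [-0.1   0.16 -0.03] t 10.35 gap 0.0425 F [-0.1 -0.5  0.8] pos [ 0.5605 -0.2287  0.2045]
```

View pics/s10.png

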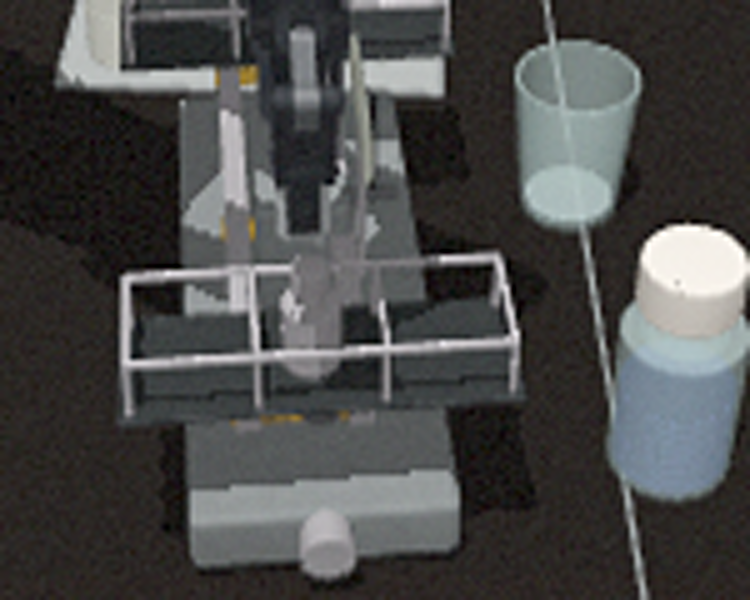

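```bash
python3 -m creep '[[[0.3,-0.39,1.5,0,0,0,0],[0,0,1.5,0,0,0,0],[0,0,1.5,0,0,0,0],[0,0,1,0,0,0,0],[0,0,0.3,0,0,0,0],[0,0,0,0,0,0,0],[0,0,0,0,0,0,0]]]'
python3 d.py 0.564 -0.2245 0.146
python3 - <<'E'
from h import *
s=grab("side")
crop(s,180,160,330,280,5,"s11")
E
```

```text
time: 10.93
eef_pos: [0.5644, -0.2248, 0.1488]
orientation: [3.141, -0.001, 0.063]
wrist_force: [0.6, -0.1, 0.6]
finger_gap: 0.0426
delta cm [-0.04 -0.04  0.28] rot deg [ 0.03 -0.05 -0.01] t 10.93 gap 0.0426 F [ 0.6 -0.1  0.6] pos [ 0.5644 -0.2248  0.1488]
```

View pics/s11.png

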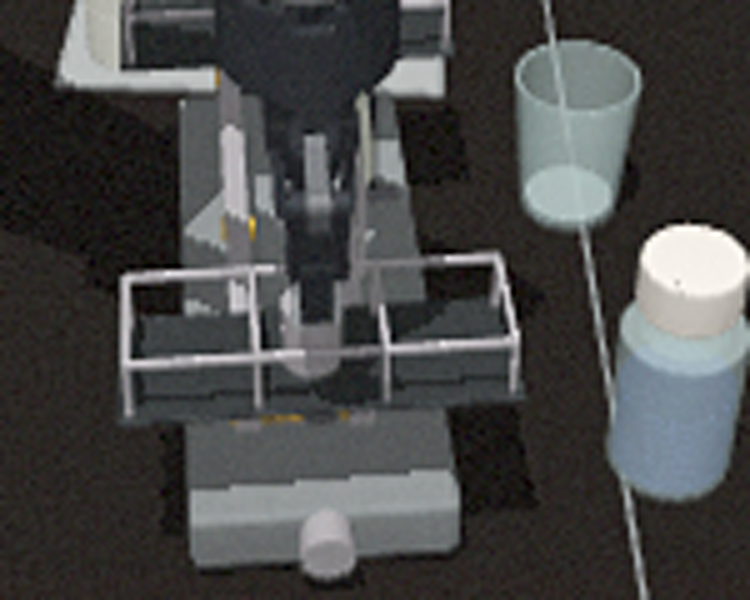

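```bash
python3 -m creep '[[[-0.25,0,0.25,0,0,0,0],[0,0,0,0,0,0,-0.3],[0,0,0,0,0,0,-1],[0,0,0,0,0,0,-1],[0,0,0,0,0,0,-1],[0,0,0,0,0,0,-1],[0,0,0,0,0,0,-1]]]'
python3 -m creep '[[[0,0,-0.5,0,0,0,-1],[0,0,-0.5,0,0,0,-1],[0,0,-0.5,0,0,0,-1],[0,0,-0.5,0,0,0,-1],[0,0,-3,0,0,0,-1],[0,0,-3,0,0,0,-1],[0,0,-2,0,0,0,-1],[0,0,0,0,0,0,-1]]]'
python3 d.py 0.566 -0.431 0.25
python3 - <<'E'
from h import *
s=grab("side")
crop(s,180,130,330,280,4,"s12")
E
```

```text
time: 11.57
eef_pos: [0.5617, -0.2244, 0.1456]
orientation: [3.141, -0.0, 0.064]
wrist_force: [0.4, -0.5, 0.3]
finger_gap: 0.0164
time: 12.23
eef_pos: [0.5642, -0.2258, 0.2524]
orientation: [3.136, -0.009, 0.064]
wrist_force: [0.4, -0.3, 1.0]
finger_gap: 0.0161
delta cm [-1.13 20.49  0.34] rot deg [ 0.32 -0.5   0.03] t 12.23 gap 0.0161 F [ 0.4 -0.3  1. ] pos [ 0.5642 -0.2258  0.2524]
```

View pics/s12.png

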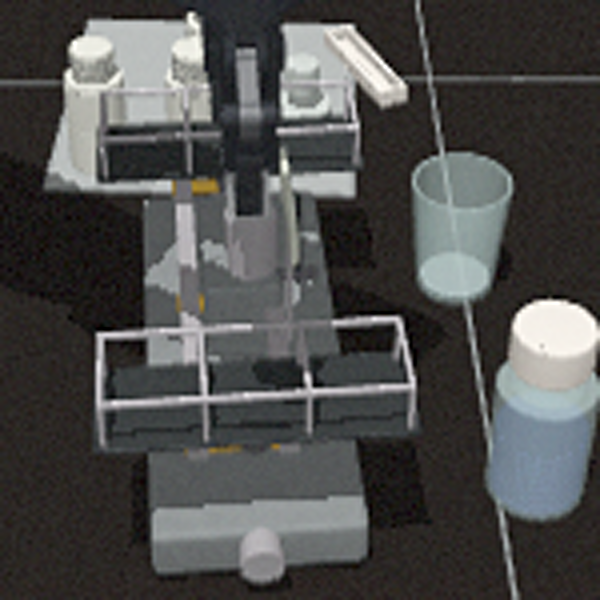

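```bash
python3 -m creep '[[[-0.19,3.4,0,0,0,0,-1],[-0.19,3.4,0,0,0,0,-1],[-0.19,3.4,0,0,0,0,-1],[-0.19,3.4,0,0,0,0,-1],[-0.19,3.4,0,0,0,0,-1],[-0.19,3.4,0,0,0,0,-1],[0,0,2,0,0,0,-1],[0,0,3,0,0,0,-1]]]'
python3 -m creep '[[[0,0,3,0,0,0,-1],[0,0,3,0,0,0,-1],[0,0,3,0,0,0,-1],[0,0,2,0,0,0,-1],[0,0,0,0,0,0,-1],[0,0,0,0,0,0,-1],[0,0,0,0,0,0,-1]]]'
python3 d.py 0.566 -0.431 0.09
python3 - <<'E'
from h import *
s=grab("side")
crop(s,160,270,280,360,6,"s13");p=bot.get_obs()['eef_pos'];print(p)
print('proj foot',[(proj(s,p-[0,dy,.041])-[160,270])*6 for dy in (0,.014)])
E
```

```text
time: 12.95
eef_pos: [0.5635, -0.4323, 0.1969]
orientation: [3.138, -0.003, 0.06]
wrist_force: [-0.7, 0.2, -1.0]
finger_gap: 0.0161
time: 13.53
eef_pos: [0.5635, -0.429, 0.0863]
orientation: [3.141, -0.001, 0.063]
wrist_force: [0.4, -0.8, -1.1]
finger_gap: 0.0159
delta cm [ 0.24  0.22 -0.37] rot deg [ 0.03 -0.03  0.03] t 13.53 gap 0.0159 F [ 0.4 -0.8 -1.1] pos [ 0.5635 -0.429   0.0863]
[ 0.56404321 -0.42951823  0.08742808]
proj foot [array([494.41675699, 322.95063762]), array([494.32919761, 360.37145966])]
```

View pics/s13.png

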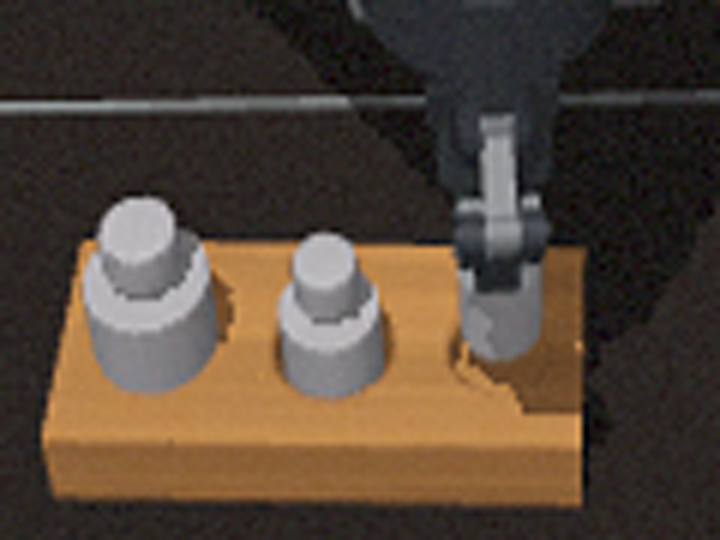

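```bash
python3 -m creep '[[[0,0.15,0.5,0,0,0,-1],[0,0,0.5,0,0,0,-1],[0,0,0.5,0,0,0,-1],[0,0,0.5,0,0,0,-1],[0,0,0.3,0,0,0,-1],[0,0,0,0,0,0,-1],[0,0,0,0,0,0,-1]]]'
python3 - <<'E'
from h import *
s=grab("side")
crop(s,160,270,280,360,6,"s14");p=bot.get_obs();print(p['eef_pos'],p['wrist_force'])
E
```

```text
time: 14.17
eef_pos: [0.563, -0.4299, 0.0619]
orientation: [-3.141, 0.001, 0.063]
wrist_force: [-0.1, -1.0, -1.0]
finger_gap: 0.0162
[ 0.56321974 -0.43015162  0.06236402] [ 0.60490767  0.20075528 -1.01677543]
```

View pics/s14.png

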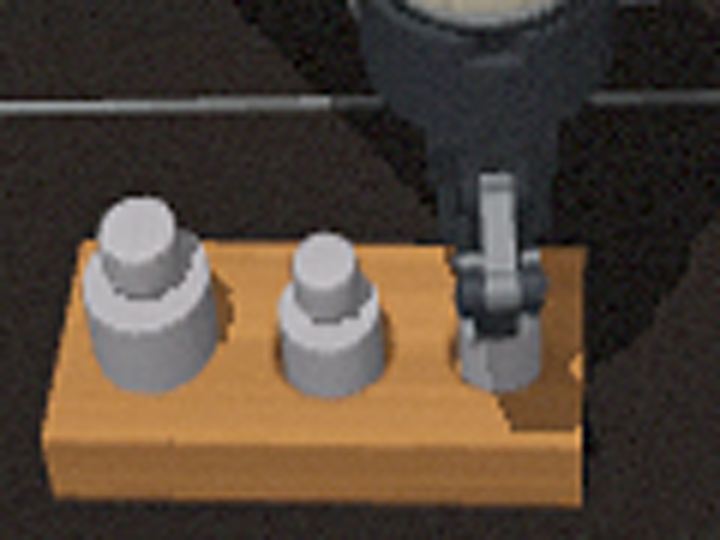

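```bash
python3 -m creep '[[[0,0,0.4,0,0,0,-1],[0,0,0,0,0,0,-1],[0,0,0,0,0,0,-1]]]'; python3 d.py 0.566 -0.431 0.059
```

```text
time: 14.47
eef_pos: [0.5638, -0.4309, 0.0593]
orientation: [3.14, -0.001, 0.063]
wrist_force: [0.5, -0.9, 2.2]
finger_gap: 0.016
delta cm [0.22 0.03 0.03] rot deg [ 0.1  -0.08  0.03] t 14.47 gap 0.016 F [ 0.5 -0.9  2.2] pos [ 0.5638 -0.4309  0.0593]
```

```bash
python3 -m creep '[[[0,0,0,0,0,0,-0.3],[0,0,0,0,0,0,0],[0,0,0,0,0,0,0],[0,0,-1,0,0,0,0],[0,0,-3,0,0,0,0],[0,0,-4,0,0,0,0],[0,-2,-4,0,0,0,0],[0,-3,-4,0,0,0,0]]]'; python3 -m creep '[[[0,-4,-3,0,0,0,0],[0,-4,-3,0,0,0,0],[0,-2,0,0,0,0,0],[0,0,0,0,0,0,0]]]'
python3 - <<'E'
from h import *
np.set_printoptions(precision=4,suppress=True)
s=grab("side","s15");t=grab("top","t15")
print(bot.get_obs()['eef_pos'])
g=t['pixels'].astype(int)
for th in (225,235):
  m=(g.min(2)>th); m[:, :110]=0; m[:150]=0; m[270:]=0; m[:,350:]=0
  for c,st in blobs(t,m,10,400): print(th,c,st,onz(t,c,0.11))
crop(t,110,130,430,270,2,"t15c"); crop(t,110,150,260,270,5,"t15d");crop(s,140,90,290,210,5,"s15c");crop(s,140,180,340,350,3,"s15d")
E
```

```text
time: 15.13
eef_pos: [0.5603, -0.3881, 0.2123]
orientation: [3.14, -0.001, 0.061]
wrist_force: [1.1, -1.3, 1.5]
finger_gap: 0.0427
time: 15.47
eef_pos: [0.5563, -0.2968, 0.2633]
orientation: [3.14, -0.005, 0.067]
wrist_force: [0.1, -0.7, -0.5]
finger_gap: 0.0427
[ 0.5551 -0.2996  0.2601]
225 [155.6256 178.1795] [141 169  31  19 195] [0.6528 0.2895 0.11  ]
225 [194.0685 194.8219] [189 189  12  12  73] [0.5993 0.174  0.11  ]
225 [163.5521 218.3646] [159 213  10  12  96] [0.5309 0.2668 0.11  ]
225 [136.061  219.9024] [132 215   9  12  82] [0.5285 0.3496 0.11  ]
225 [193.44 222.06] [189 216  10  13 100] [0.5176 0.1771 0.11  ]
225 [193.2476 249.1143] [188 243  13  12 105] [0.437 0.179 0.11 ]
235 [155.912 178.192] [142 171  29  16 125] [0.6527 0.2887 0.11  ]
235 [163.5556 217.9524] [160 214   8   9  63] [0.5322 0.2668 0.11  ]
235 [136.2222 219.5556] [133 216   8   9  54] [0.5295 0.3491 0.11  ]
235 [193.5588 221.5735] [190 217   9  11  68] [0.519  0.1768 0.11  ]
235 [192.9444 248.6111] [189 244   9  11  72] [0.4386 0.1798 0.11  ]
```

View pics/t15d.png

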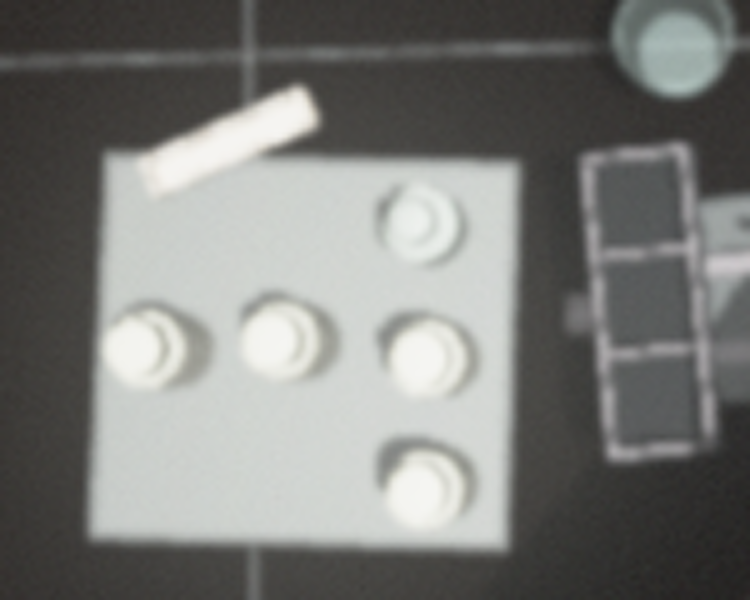

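View pics/s15c.png

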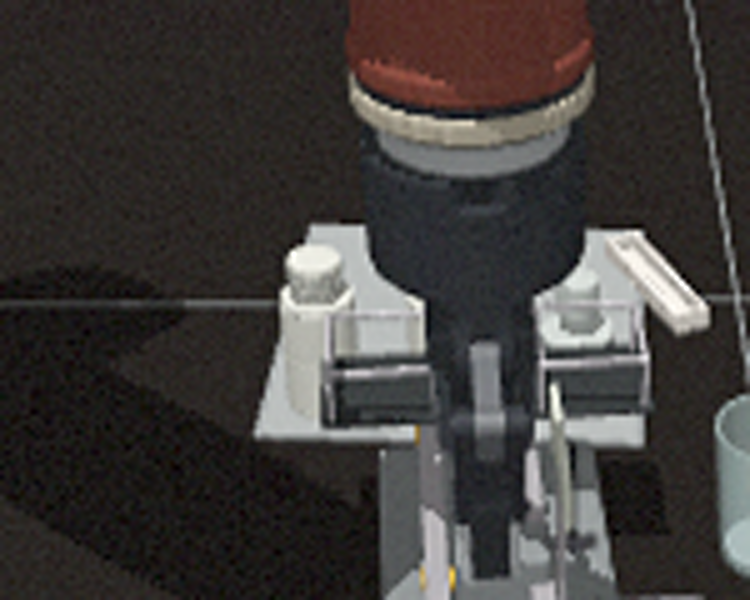

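View pics/s15d.png

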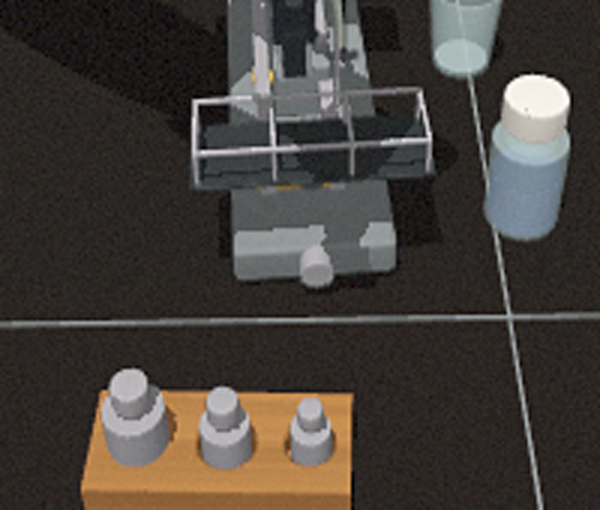

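Run:
```python
from h import *
np.set_printoptions(precision=4,suppress=True)
s=grab("side");t=grab("top")
P=[(586,157),(686,151),(713,447),(613,454)]
q=np.array([onz(t,(110+u/5-.4,150+v/5-.4),.142) for u,v in P]); print("L",q,q.mean(0),np.linalg.norm(q[0]-q[1]),np.linalg.norm(q[1]-q[2]))
P=[(195,102),(424,90),(431,140),(197,153)]
q=np.array([onz(s,(140+u/3-.3,180+v/3-.3),.142) for u,v in P]); print("R",q,q.mean(0),np.linalg.norm(q[0]-q[1]),np.linalg.norm(q[1]-q[2]))
q=[onz(s,(140+u/5-.4,90+v/5-.4),z) for u,v,z in [(313,258,.108),(317,290,.082),(306,412,.0)]]; print("D side",q)
```

```text
L [[0.6353 0.0721 0.142 ]
 [0.6372 0.0132 0.142 ]
 [0.4636 0.0017 0.142 ]
 [0.461  0.06   0.142 ]] [0.5493 0.0368 0.142 ] 0.05897676299466137 0.17399526543890487
R [[ 0.4781 -0.2025  0.142 ]
 [ 0.6552 -0.1913  0.142 ]
 [ 0.6561 -0.2481  0.142 ]
 [ 0.4839 -0.259   0.142 ]] [ 0.5683 -0.2252  0.142 ] 0.1774042750192737 0.056810853143783556
D side [array([0.4382, 0.1795, 0.108 ]), array([0.4384, 0.1839, 0.082 ]), array([0.4264, 0.1663, 0.    ])]
```

```bash
python3 d.py 0.438 0.180 0.25 0.068;  python3 -m creep '[[[-0.6,-3.5,0,0,0,0,0.4],[-0.6,-3.5,0,0,0,0,0.4],[-0.6,-3.5,0,0,0,0,0.4],[-0.6,-3.5,0,0,0,0,0.4],[-0.6,-3.5,0,0,0,0,0.4],[-0.6,-3.5,0,0,0,0,0.4],[-0.6,-3.5,0,0,0,0,0.4],[-0.6,-3.5,0,0,0,0,0.4]]]';  python3 -m creep '[[[-0.6,-3.5,0,0,0,0,0.4],[-0.6,-3.5,0,0,0,0,0.4],[-0.6,-3.5,0,0,0,0,0.4],[-0.6,-3.5,0,0,0,0,0.4],[-0.6,-3.5,0,0,0,0,0.4],[0,0,0,0,0,0,0.4],[0,0,0,0,0,0,0.4]]]';  python3 d.py 0.438 0.180 0.25 0.068
```

```text
delta cm [ -8.61 -48.71   0.87] rot deg [-0.01  0.06 -0.29] t 15.67 gap 0.0426 F [-0.3 -0.3 -0.5] pos [ 0.5546 -0.3007  0.2585]
time: 16.33
eef_pos: [0.4886, -0.0234, 0.2582]
orientation: [-3.141, 0.002, 0.061]
wrist_force: [-0.1, 0.7, 1.0]
finger_gap: 0.0597
time: 16.92
eef_pos: [0.4481, 0.1497, 0.2583]
orientation: [3.141, 0.002, 0.066]
wrist_force: [-0.0, -0.3, -0.0]
finger_gap: 0.0597
delta cm [-0.8  -3.09  0.83] rot deg [ 0.02  0.09 -0.12] t 16.92 gap 0.0597 F [-0.  -0.3 -0. ] pos [0.4481 0.1497 0.2583]
```

```bash
python3 -m creep '[[[-0.8,-3.09,0,0,0,0,0.4],[0,0,4,0,0,0,0.4],[0,0,4,0,0,0,0.4],[0,0,3,0,0,0,0.4],[0,0,0,0,0,0,0.4],[0,0,0,0,0,0,0.4]]]';  python3 d.py 0.438 0.180 0.087 0.068
python3 - <<'E'
from h import *
s=grab("side");t=grab("top")
crop(s,160,80,280,170,6,"s16");crop(t,110,170,260,290,5,"t16")
E
```

```text
time: 17.42
eef_pos: [0.4375, 0.1776, 0.1475]
orientation: [3.14, 0.005, 0.061]
wrist_force: [0.1, 0.4, 0.0]
finger_gap: 0.0598
delta cm [ 0.09 -0.25  6.05] rot deg [ 0.07  0.28 -0.39] t 17.42 gap 0.0598 F [0.1 0.4 0. ] pos [0.4375 0.1776 0.1475]
```

View pics/s16.png

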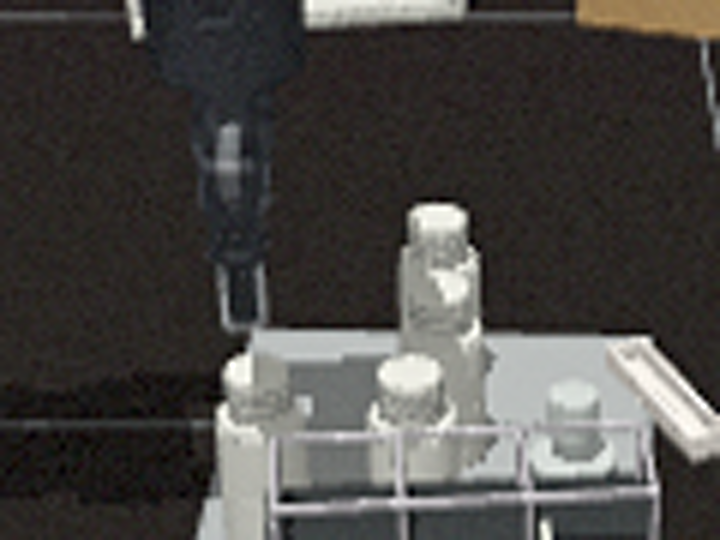

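View pics/t16.png

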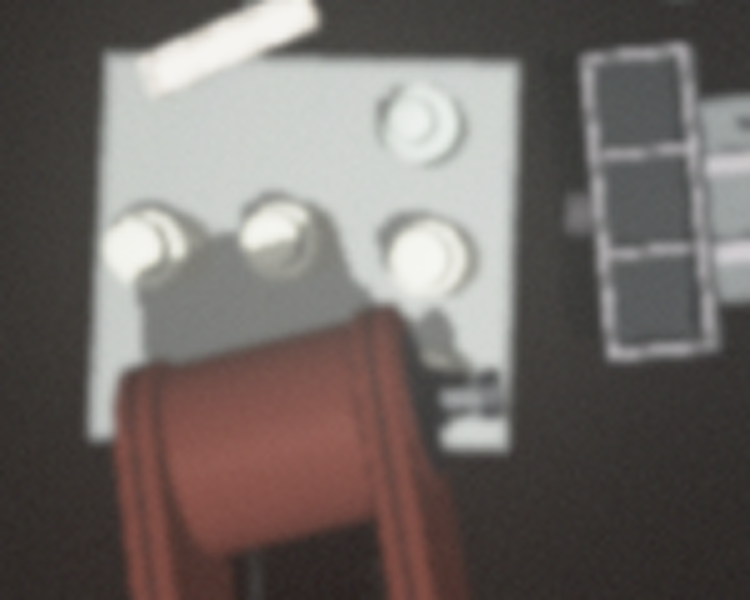

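```bash
python3 -m creep '[[[0.3,-0.2,1.5,0,0,0,0.4],[0,0,1.5,0,0,0,0.4],[0,0,1.5,0,0,0,0.4],[0,0,0.8,0,0,0,0.4],[0,0,0.5,0,0,0,0.4],[0,0,0,0,0,0,0.4],[0,0,0,0,0,0,0.4]]]';  python3 d.py 0.438 0.180 0.087 0.068
python3 - <<'E'
from h import *
s=grab("side")
crop(s,160,80,280,170,6,"s17")
E
```

```text
time: 18.1
eef_pos: [0.4422, 0.1816, 0.0923]
orientation: [-3.141, -0.002, 0.063]
wrist_force: [0.1, -0.1, -0.5]
finger_gap: 0.0598
delta cm [-0.43  0.13  0.53] rot deg [-0.01 -0.1  -0.27] t 18.1 gap 0.0598 F [ 0.1 -0.1 -0.5] pos [0.4422 0.1816 0.0923]
```

View pics/s17.png

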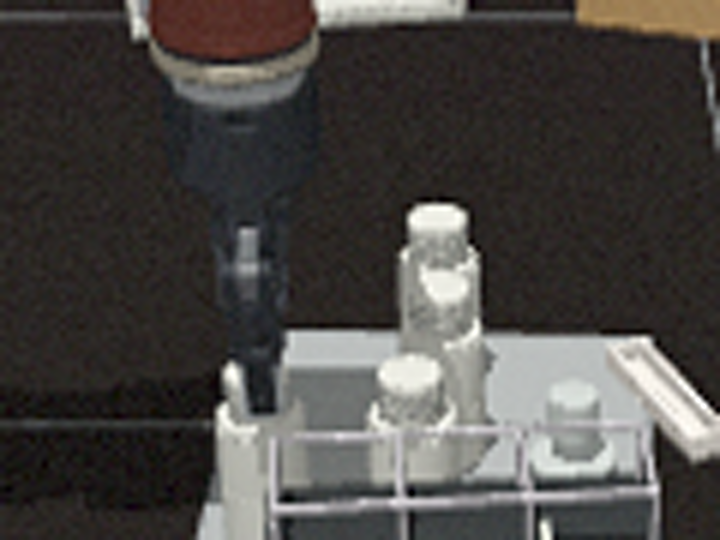

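```bash
python3 -m creep '[[[-0.1,0,0.4,0,0,0,0.4],[0,0,0,0,0,0,0],[0,0,0,0,0,0,-1],[0,0,0,0,0,0,-1],[0,0,0,0,0,0,-1],[0,0,0,0,0,0,-1],[0,0,0,0,0,0,-1]]]' 50; python3 -m creep '[[[0,0,-1,0,0,0,-1],[0,0,-3,0,0,0,-1],[0,0,-4,0,0,0,-1],[0,0,-4,0,0,0,-1],[0,0,-4,0,0,0,-1],[0,0,-2,0,0,0,-1],[0,0,0,0,0,0,-1]]]'; python3 d.py 0.4914 0.0329 0.27 0.068
python3 - <<'E'
from h import *
s=grab("side")
crop(s,160,50,280,170,5,"s18")
E
```

```text
time: 18.73
eef_pos: [0.4405, 0.1813, 0.0875]
orientation: [3.141, -0.001, 0.064]
wrist_force: [0.5, -1.1, 3.6]
finger_gap: 0.0323
time: 19.32
eef_pos: [0.4428, 0.1825, 0.2737]
orientation: [-3.139, -0.01, 0.064]
wrist_force: [0.0, -0.9, -1.5]
finger_gap: 0.0325
delta cm [ 3.89 15.24  0.37] rot deg [-0.13 -0.59 -0.24] t 19.32 gap 0.0325 F [ 0.  -0.9 -1.5] pos [0.4428 0.1825 0.2737]
```

View pics/s18.png

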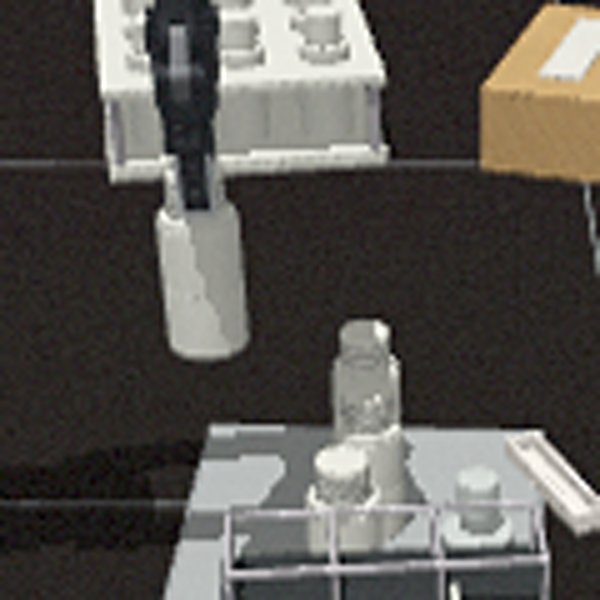

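```bash
python3 -m creep '[[[0.78,3.05,0,0,0,0,-1],[0.78,3.05,0,0,0,0,-1],[0.78,3.05,0,0,0,0,-1],[0.78,3.05,0,0,0,0,-1],[0.78,3.05,0,0,0,0,-1],[0,0,2,0,0,-0.3,-1],[0,0,0,0,0,0,-1],[0,0,0,0,0,0,-1]]]'; python3 d.py 0.4914 0.0329 0.24 0.068
python3 - <<'E'
from h import *
s=grab("side");t=grab("top")
crop(s,180,80,300,170,6,"s19");crop(t,210,170,310,270,6,"t19")
print(bot.get_obs()['eef_pos'])
E
```

```text
time: 20.03
eef_pos: [0.4865, 0.032, 0.2438]
orientation: [-3.14, 0.007, 0.068]
wrist_force: [-0.3, -0.5, -2.3]
finger_gap: 0.0323
delta cm [ 0.5  -0.06  0.38] rot deg [-0.11  0.4  -0.02] t 20.03 gap 0.0323 F [-0.3 -0.5 -2.3] pos [0.4865 0.032  0.2438]
[0.48796965 0.03259757 0.2462556 ]
```

View pics/s19.png

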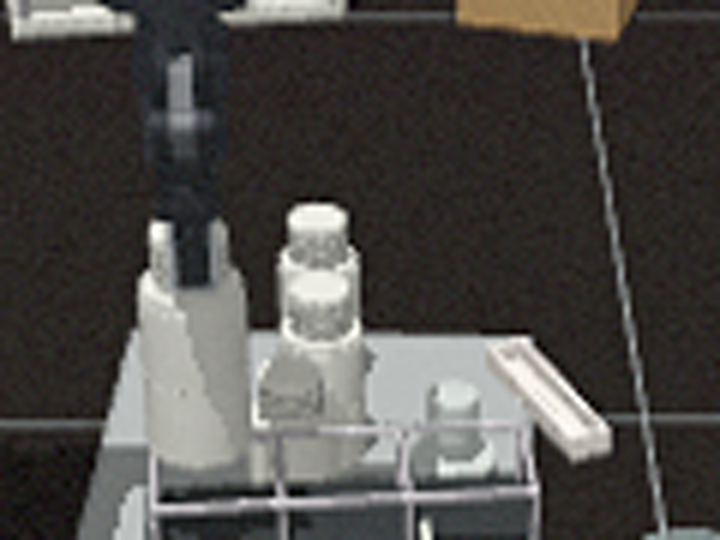

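View pics/t19.png

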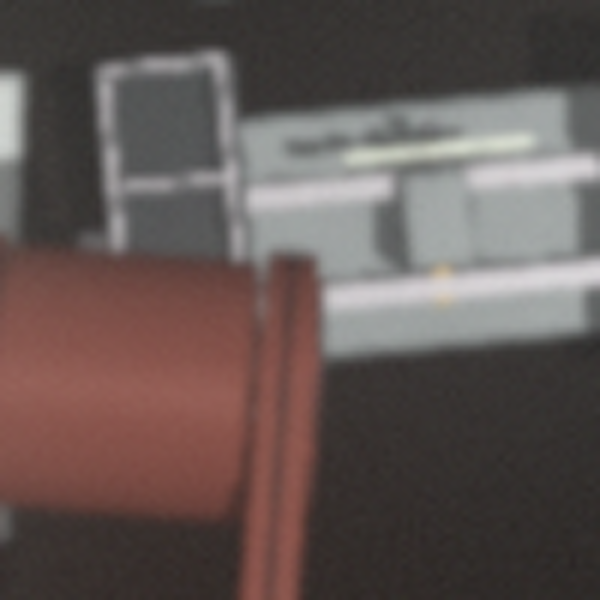

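```bash
cat > cmp.py <<'E'
# usage: foot_u foot_front_v foot_h  offx offy scale  then cell corner pixels  zfence
import sys,json
from h import *
np.set_printoptions(precision=4,suppress=True)
a=json.loads(sys.argv[1])
s=viewer.grab_frame("side"); s['f']=192/np.tan(np.radians(s['vfov']/2))
p=bot.get_obs()['eef_pos']; ox,oy,k=a['crop']
U=lambda q:(ox+(q[0]+.5)/k-.5,oy+(q[1]+.5)/k-.5)
z=p[2]-a['h']; r=a.get('r',.024)
q=onz(s,U(a['foot']),z); o=s['world_from_camera'][:3,3]; d=(q-o)[:2]/np.linalg.norm((q-o)[:2])
print('TCP',p,'foot z',z,'foot img centre',q[:2]+d*r, 'pred front px', (np.array(proj(s,p-[*(d*r),a['h']]))-[ox,oy]+.5)*k-.5)
c=np.array([onz(s,U(u),a['zf']) for u in a['cell']]); print('cell',c[:,:2].tolist(),'mean',c.mean(0), 'size',np.linalg.norm(c[1]-c[0]),np.linalg.norm(c[2]-c[1]))
E
python3 cmp.py '{"foot":[199,473],"h":0.0865,"crop":[180,80,6],"cell":[[152,452],[277,433],[282,493],[157,505]],"zf":0.142}'
```

```text
TCP [0.4884 0.0327 0.247 ] foot z 0.16049986930276747 foot img centre [0.4828 0.0247] pred front px [212.557  463.1847]
cell [[0.4593699724325904, 0.04732627761570296], [0.5171383111259392, 0.06308016325765808], [0.5212222481108796, 0.012006574916399226], [0.4650340184225889, 0.0030542612617180387]] mean [0.4907 0.0314 0.142 ] size 0.05987792471528434 0.05123660768775912
```

```bash
python3 -m creep '[[[0.25,0,0,0,0,0,-1],[0,0,0,0,0,0,-1],[0,0,0,0,0,0,-1],[0,0,0,0,0,0,-1],[0,0,0,0,0,0,-1]]]'
python3 - <<'E'
from h import *
o=bot.get_obs();p=o['eef_pos'];print(p,o['orientation'])
s=grab("side")
crop(s,190,100,270,160,10,"s20")
for h in (0,.0865): print((proj(s,p-[0,0,h])-[190,100])*10)
print(bot.get_obs()['eef_pos'])
E
```

```text
time: 20.6
eef_pos: [0.4913, 0.0321, 0.2473]
orientation: [3.142, -0.0, 0.069]
wrist_force: [0.6, 0.1, -1.4]
finger_gap: 0.0322
[0.49134081 0.0320942  0.24730235] [ 3.14152587e+00 -3.42447445e-04  6.91034505e-02]
[237.81891055 238.45701864]
[256.60863855 520.47161385]
[0.49130668 0.03204628 0.24724207]
```

View pics/s20.png

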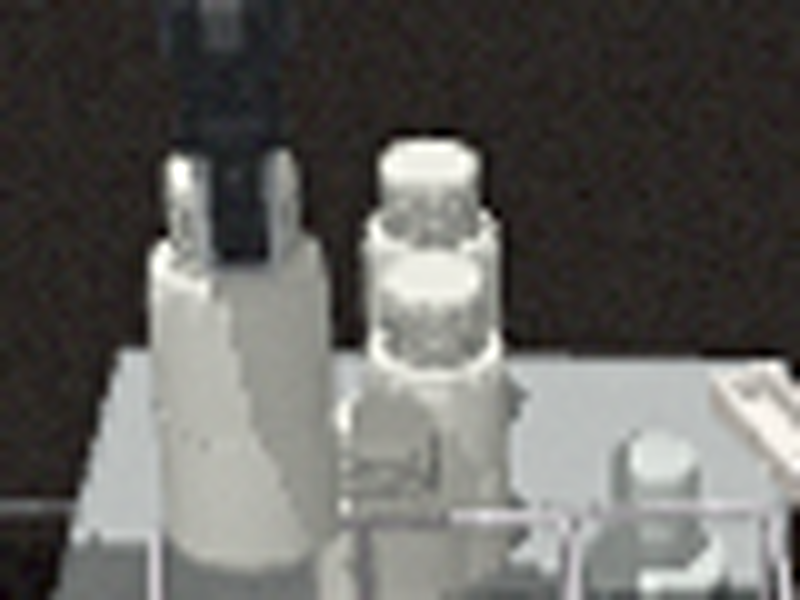

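```bash
python3 -m creep '[[[0,0,1,0,0,0,-1],[0,0,1,0,0,0,-1],[0,0,1,0,0,0,-1],[0,0,1,0,0,0,-1],[0,0,0.7,0,0,0,-1],[0,0,0,0,0,0,-1],[0,0,0,0,0,0,-1]]]'; python3 d.py 0.4912 0.0325 0.1965 0.068
python3 - <<'E'
from h import *
s=grab("side")
crop(s,180,80,300,170,6,"s21")
E
```

```text
time: 21.23
eef_pos: [0.4908, 0.0319, 0.1992]
orientation: [-3.141, 0.002, 0.069]
wrist_force: [0.3, 1.2, -1.6]
finger_gap: 0.032
delta cm [ 0.04 -0.06  0.27] rot deg [-0.01  0.09  0.04] t 21.23 gap 0.032 F [ 0.3  1.2 -1.6] pos [0.4908 0.0319 0.1992]
```

View pics/s21.png

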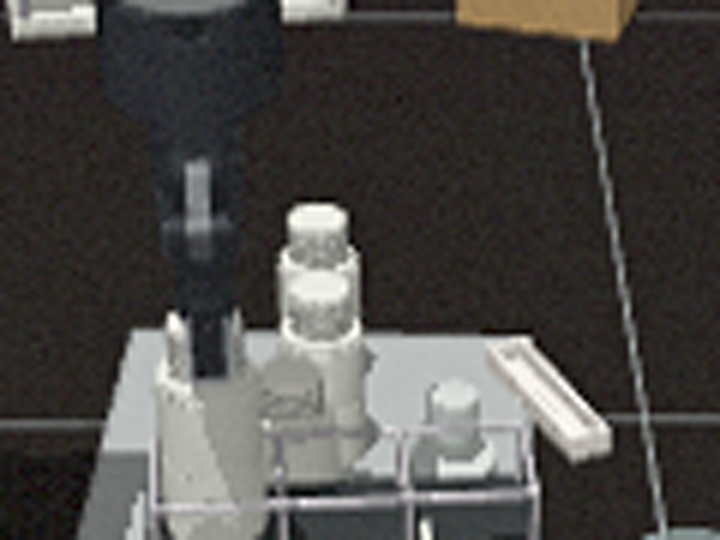

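```bash
python3 -m creep '[[[0,0,0.2,0,0,0,-1],[0,0,0.2,0,0,0,-1],[0,0,0.2,0,0,0,-1],[0,0,0.2,0,0,0,-1],[0,0,0.2,0,0,0,-1],[0,0,0.2,0,0,0,-1],[0,0,0.1,0,0,0,-1],[0,0,0,0,0,0,-1]]]'; python3 -m creep '[[[0,0,0,0,0,0,-1],[0,0,0,0,0,0,-1]]]'; python3 d.py 0.4912 0.0325 0.186 0.068
python3 - <<'E'
from h import *
s=grab("side")
crop(s,180,80,300,170,6,"s22")
E
```

```text
time: 21.95
eef_pos: [0.4914, 0.0317, 0.187]
orientation: [3.141, -0.0, 0.069]
wrist_force: [0.4, -0.9, -0.8]
finger_gap: 0.0326
time: 22.12
eef_pos: [0.4914, 0.0318, 0.1872]
orientation: [3.141, -0.0, 0.069]
wrist_force: [0.8, -1.8, 0.2]
finger_gap: 0.032
delta cm [-0.02 -0.07  0.12] rot deg [ 0.01 -0.01  0.04] t 22.12 gap 0.032 F [ 0.8 -1.8  0.2] pos [0.4914 0.0318 0.1872]
```

View pics/s22.png

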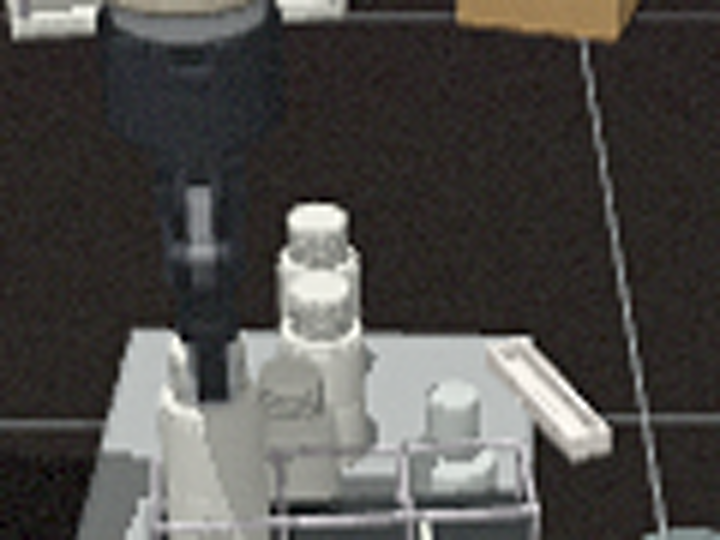

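```bash
python3 -m creep '[[[0,0,0,0,0,0,-0.2],[0,0,0,0,0,0,0],[0,0,0,0,0,0,0.3],[0,0,0,0,0,0,0.3],[0,0,-1,0,0,0,0.3],[0,0,-3,0,0,0,0.3],[0,0,-3,0,0,0,0.3],[0,0,-3,0,0,0,0.3]]]'; python3 -m creep '[[[0,0,0,0,0,0,0.3],[0,0,0,0,0,0,0.3]]]'; python3 d.py 0.518 0.178 0.25 0.068
python3 - <<'E'
from h import *
s=grab("side");t=grab("top","t23")
crop(s,170,80,330,240,4,"s23");
g=t['pixels'].astype(int)
m=(g.min(2)>235); m[:, :110]=0; m[:150]=0; m[270:]=0; m[:,350:]=0
for c,st in blobs(t,m,10,400): print(c,st,onz(t,c,0.11))
E
```

```text
time: 22.83
eef_pos: [0.4909, 0.032, 0.2887]
orientation: [-3.141, 0.001, 0.069]
wrist_force: [1.1, -0.0, 0.7]
finger_gap: 0.0555
time: 23.0
eef_pos: [0.4927, 0.0319, 0.2903]
orientation: [3.141, -0.006, 0.069]
wrist_force: [-0.0, 0.3, -0.7]
finger_gap: 0.0558
delta cm [  3.51 -14.41   4.04] rot deg [ 0.04 -0.32  0.05] t 23.0 gap 0.0558 F [-0.   0.3 -0.7] pos [0.4927 0.0319 0.2903]
[155.96062992 178.22834646] [142 171  29  16 127] [0.65261829 0.28851066 0.11      ]
[163.59677419 217.88709677] [160 214   8   9  62] [0.53236911 0.26664671 0.11      ]
[136.28846154 219.42307692] [133 216   8   8  52] [0.5299005  0.34888187 0.11      ]
```

View pics/s23.png

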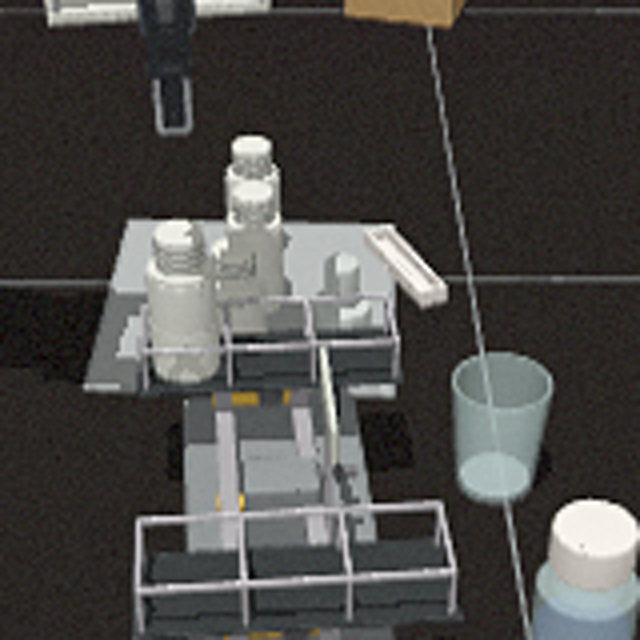

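View pics/t23.png

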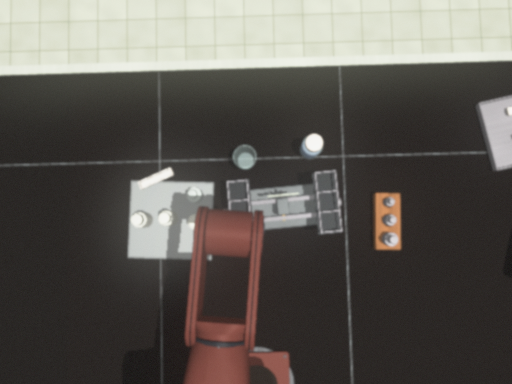

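```bash
python3 -m creep '[[[0.9,-3.6,0.5,0,0,0,0.4],[0.9,-3.6,0.5,0,0,0,0.4],[0.9,-3.6,1,0,0,0,0.4],[0.9,-3.6,1,0,0,0,0.4],[0,0,3,0,0,0,0.4],[0,0,4,0,0,0,0.4],[0,0,3,0,0,0,0.4],[0,0,0,0,0,0,0.4]]]'; python3 -m creep '[[[0,0,0,0,0,0,0.4],[0,0,0,0,0,0,0.4],[0,0,0,0,0,0,0.4],[0,0,0,0,0,0,0.4]]]'; python3 d.py 0.518 0.178 0.088 0.068
python3 - <<'E'
from h import *
s=grab("side")
crop(s,180,70,300,170,6,"s24")
t=cv2.imread("pics/t23.png")[:,:,::-1]
cv2.imwrite("pics/t23c.png",cv2.resize(t[160:240,300:350,::-1],None,fx=7,fy=7,interpolation=cv2.INTER_CUBIC))
E
```

```text
time: 23.77
eef_pos: [0.511, 0.1772, 0.1481]
orientation: [3.14, 0.016, 0.069]
wrist_force: [-2.1, -0.5, -0.8]
finger_gap: 0.0596
time: 24.1
eef_pos: [0.519, 0.1781, 0.1598]
orientation: [-3.141, -0.004, 0.068]
wrist_force: [0.0, 0.7, 0.3]
finger_gap: 0.0599
delta cm [-0.14  0.01  7.17] rot deg [-0.03 -0.25  0.02] t 24.1 gap 0.0599 F [0.  0.7 0.3] pos [0.519  0.1781 0.1598]
```

View pics/s24.png

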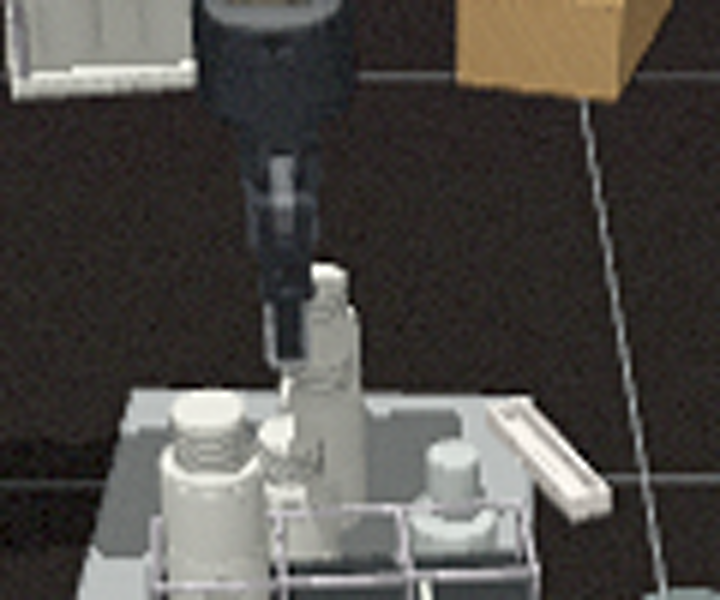

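View pics/t23c.png

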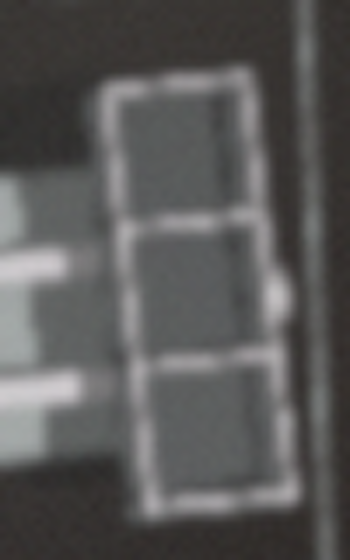

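```bash
python3 - <<'E'
from h import *
np.set_printoptions(precision=4,suppress=True)
t=grab("top")
P=[(111,89),(247,80),(289,493),(151,502)]
q=np.array([onz(t,(300+(u+.5)/7-.5,160+(v+.5)/7-.5),.1524) for u,v in P]); print("R",q,q.mean(0),np.linalg.norm(q[0]-q[1]),np.linalg.norm(q[1]-q[2]))
E
python3 -m creep '[[[-0.1,0,2,0,0,0,0.4],[0,0,2,0,0,0,0.4],[0,0,1.5,0,0,0,0.4],[0,0,1,0,0,0,0.4],[0,0,0.5,0,0,0,0.4],[0,0,0,0,0,0,0.4],[0,0,0,0,0,0,0.4]]]'; python3 d.py 0.518 0.178 0.088 0.068
python3 - <<'E'
from h import *
s=grab("side")
crop(s,180,70,300,170,6,"s25")
E
```

```text
R [[ 0.6528 -0.1878  0.1524]
 [ 0.655  -0.2445  0.1524]
 [ 0.4833 -0.2551  0.1524]
 [ 0.4811 -0.1982  0.1524]] [ 0.568  -0.2214  0.1524] 0.05672576457262007 0.17206663326207083
time: 24.78
eef_pos: [0.5169, 0.1781, 0.0878]
orientation: [-3.141, -0.001, 0.069]
wrist_force: [0.7, -0.3, 1.1]
finger_gap: 0.0596
delta cm [ 0.11  0.01 -0.02] rot deg [-0.01 -0.05  0.03] t 24.78 gap 0.0596 F [ 0.7 -0.3  1.1] pos [0.5169 0.1781 0.0878]
```

View pics/s25.png

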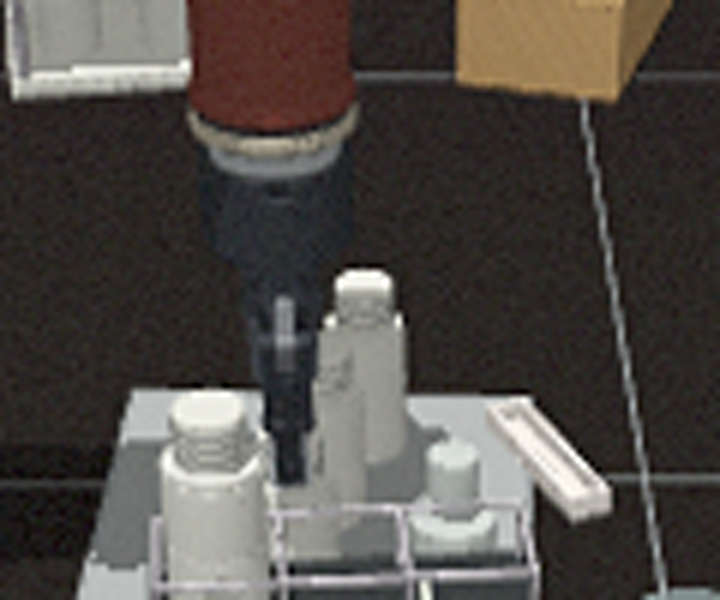

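```bash
python3 -m creep '[[[0,0,0,0,0,0,0],[0,0,0,0,0,0,-0.3],[0,0,0,0,0,0,-1],[0,0,0,0,0,0,-1],[0,0,0,0,0,0,-1],[0,0,0,0,0,0,-1],[0,0,0,0,0,0,-1]]]' 50; python3 d.py 0.518 0.178 0.088 0.068; python3 -m creep '[[[0,0,-1,0,0,0,-1],[0,0,-3,0,0,0,-1],[0,0,-4,0,0,0,-1],[0,0,-4,0,0,0,-1],[0,0,-4,0,0,0,-1],[0,0,-4,0,0,0,-1],[0,0,0,0,0,0,-1]]]'; python3 d.py 0.5098 -0.2267 0.27 0.068
python3 - <<'E'
from h import *
s=grab("side")
crop(s,170,50,310,190,4,"s26")
E
```

```text
time: 25.42
eef_pos: [0.5173, 0.1779, 0.0883]
orientation: [3.141, -0.002, 0.069]
wrist_force: [-0.3, -0.6, 5.5]
finger_gap: 0.0321
delta cm [ 0.07 -0.    0.03] rot deg [ 0.01 -0.13  0.04] t 25.42 gap 0.0321 F [-0.3 -0.6  5.5] pos [0.5173 0.1779 0.0883]
time: 26.0
eef_pos: [0.5199, 0.1789, 0.2975]
orientation: [-3.139, -0.015, 0.069]
wrist_force: [0.7, 0.1, 0.0]
finger_gap: 0.0324
delta cm [-3.84 40.4   2.61] rot deg [-0.12 -0.84  0.05] t 26.0 gap 0.0324 F [0.7 0.1 0. ] pos [0.5199 0.1789 0.2975]
```

View pics/s26.png

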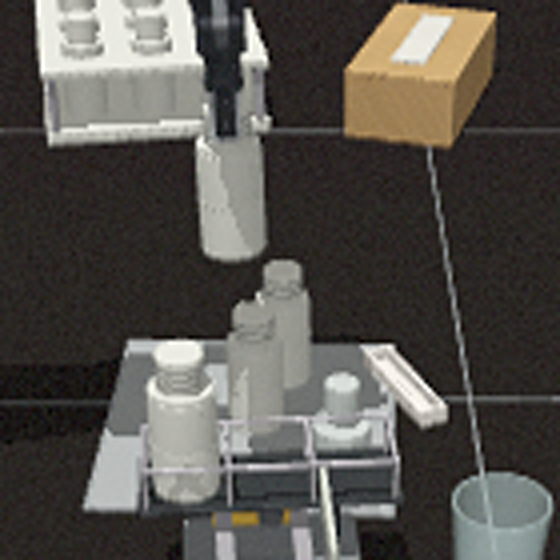

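```bash
python3 -m creep '[[[-0.3,3.4,-2,0,0,0,-1],[-0.3,3.4,-1,0,0,0,-1],[-0.3,3.4,0,0,0,0,-1],[-0.3,3.4,0,0,0,0,-1],[-0.3,3.4,0,0,0,0,-1],[-0.3,3.4,0,0,0,0,-1]]]';  python3 -m creep '[[[-0.3,3.4,0,0,0,0,-1],[-0.3,3.4,0,0,0,0,-1],[-0.3,3.4,0,0,0,0,-1],[-0.3,3.4,0,0,0,0,-1],[-0.3,3.4,0,0,0,0,-1],[-0.3,3,2,0,0,0,-1],[0,0,2,0,0,0,-1],[0,0,2,0,0,0,-1]]]'; python3 -m creep '[[[0,0,0,0,0,0,-1],[0,0,0,0,0,0,-1],[0,0,0,0,0,0,-1],[0,0,0,0,0,0,-1]]]'; python3 d.py 0.5098 -0.2267 0.25 0.068
```

```text
time: 26.55
eef_pos: [0.511, -0.0279, 0.3152]
orientation: [-3.14, 0.003, 0.069]
wrist_force: [-0.9, -0.9, -2.7]
finger_gap: 0.032
time: 27.22
eef_pos: [0.5068, -0.229, 0.2543]
orientation: [-3.14, 0.002, 0.065]
wrist_force: [-0.2, -0.7, -3.0]
finger_gap: 0.0323
time: 27.55
eef_pos: [0.5089, -0.2274, 0.2586]
orientation: [3.14, -0.002, 0.069]
wrist_force: [0.4, -0.3, -2.2]
finger_gap: 0.0321
delta cm [ 0.1  -0.07  0.86] rot deg [ 0.07 -0.1   0.08] t 27.55 gap 0.0321 F [ 0.4 -0.3 -2.2] pos [ 0.5089 -0.2274  0.2586]
```

```bash
python3 -m creep '[[[0.1,-0.07,0,0,0,0,-1],[0,0,0,0,0,0,-1],[0,0,0,0,0,0,-1]]]'
python3 - <<'E'
from h import *
o=bot.get_obs();p=o['eef_pos'];print(p,o['orientation'])
s=grab("side");t=grab("top")
crop(s,190,150,310,240,6,"s27");crop(t,290,150,370,240,7,"t27")
print([(proj(s,p-[0,dy,h])-[190,150]+.5)*6-.5 for h,dy in ((0,0),(.0865,0),(.0865,.024))])
E
```

```text
time: 27.8
eef_pos: [0.5095, -0.2266, 0.258]
orientation: [3.141, -0.001, 0.069]
wrist_force: [0.7, -0.7, -2.2]
finger_gap: 0.0322
[ 0.50953545 -0.22664597  0.25796382] [ 3.14079088e+00 -1.17579185e-03  6.93024473e-02]
[array([151.63529631, 177.36428261]), array([165.23339957, 366.86857935]), array([161.72382549, 410.44826824])]
```

View pics/s27.png

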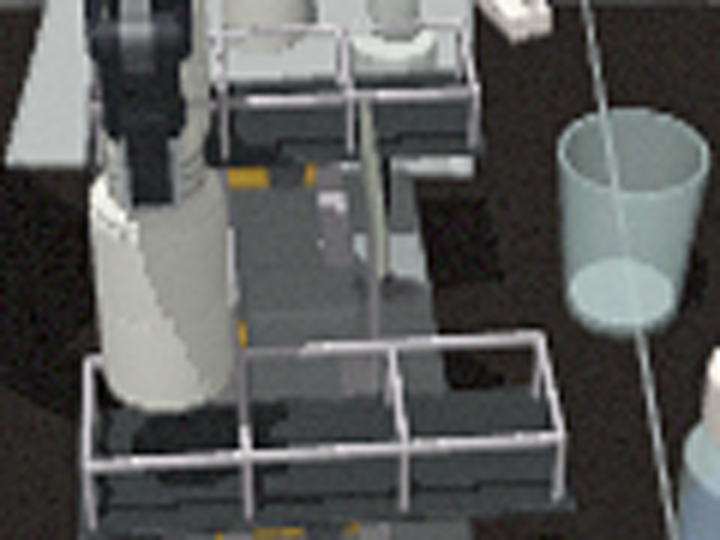

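View pics/t27.png

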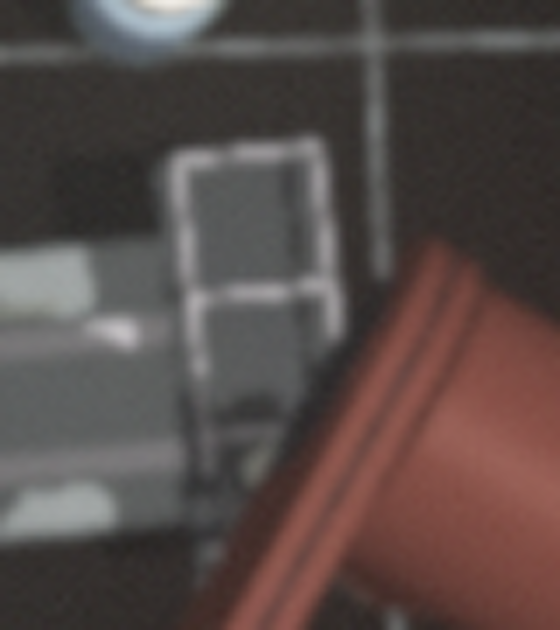

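```bash
python3 cmp.py '{"foot":[167,410],"h":0.0865,"crop":[190,150,6],"cell":[[92,359],[242,350],[247,457],[90,467]],"zf":0.1524}'; python3 cmp.py '{"foot":[167,410],"h":0.0865,"crop":[190,150,6],"cell":[[92,359],[540,334],[559,437],[90,467]],"zf":0.1524}'
```

```text
TCP [ 0.5092 -0.2267  0.2574] foot z 0.17085616845029813 foot img centre [ 0.509  -0.2259] pred front px [167.5294 411.56  ]
cell [[0.47913030403994816, -0.19949255133803745], [0.5362890473901055, -0.19513334344874123], [0.5397342888594578, -0.25525426310751387], [0.4830316008442622, -0.25957233328542106]] mean [ 0.5095 -0.2274  0.1524] size 0.05732472969662623 0.060219553879107574
TCP [ 0.5091 -0.2267  0.2573] foot z 0.1707527458584561 foot img centre [ 0.509  -0.2258] pred front px [167.4038 411.7838]
cell [[0.47913030403994816, -0.19949255133803745], [0.6515685058206637, -0.18746846275902296], [0.6542985002423458, -0.2464611796830526], [0.4830316008442622, -0.25957233328542106]] mean [ 0.567  -0.2232  0.1524] size 0.1728569123278637 0.059055850850031
```

```bash
python3 -m creep '[[[0.05,0.05,1,0,0,0,-1],[0,0,1,0,0,0,-1],[0,0,1,0,0,0,-1],[0,0,1,0,0,0,-1],[0,0,0.7,0,0,0,-1],[0,0,0,0,0,0,-1],[0,0,0,0,0,0,-1]]]'; python3 d.py 0.5098 -0.2267 0.1965 0.068;  python3 -m creep '[[[0,0,0.2,0,0,0,-1],[0,0,0.2,0,0,0,-1],[0,0,0.2,0,0,0,-1],[0,0,0.2,0,0,0,-1],[0,0,0.2,0,0,0,-1],[0,0,0.2,0,0,0,-1],[0,0,0.2,0,0,0,-1],[0,0,0,0,0,0,-1]]]'; python3 -m creep '[[[0,0,0,0,0,0,-1],[0,0,0,0,0,0,-1]]]'; python3 d.py 0.5098 -0.2267 0.1965 0.068
python3 - <<'E'
from h import *
s=grab("side")
crop(s,170,100,310,240,4,"s28")
E
```

```text
time: 28.58
eef_pos: [0.5092, -0.227, 0.2092]
orientation: [-3.141, 0.001, 0.069]
wrist_force: [0.9, 0.2, -2.0]
finger_gap: 0.0318
delta cm [ 0.06 -0.03  1.27] rot deg [-0.06  0.08  0.04] t 28.58 gap 0.0318 F [ 0.9  0.2 -2. ] pos [ 0.5092 -0.227   0.2092]
time: 29.25
eef_pos: [0.5096, -0.2274, 0.1958]
orientation: [3.141, -0.0, 0.069]
wrist_force: [0.6, -0.8, 0.2]
finger_gap: 0.0324
time: 29.42
eef_pos: [0.5097, -0.2273, 0.1962]
orientation: [3.141, -0.0, 0.069]
wrist_force: [0.5, -1.7, 0.6]
finger_gap: 0.0321
delta cm [ 0.01 -0.06 -0.03] rot deg [ 0.01 -0.01  0.04] t 29.42 gap 0.0321 F [ 0.5 -1.7  0.6] pos [ 0.5097 -0.2273  0.1962]
```

View pics/s28.png

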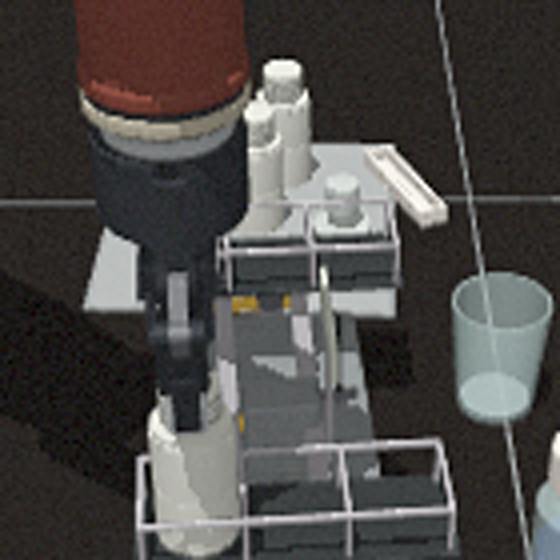

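Weight transferred (force near zero). Release and go back for the next.

```bash
python3 -m creep '[[[0,0,0,0,0,0,-0.2],[0,0,0,0,0,0,0],[0,0,0,0,0,0,0.3],[0,0,0,0,0,0,0.3],[0,0,-1,0,0,0,0.3],[0,0,-3,0,0,0,0.3],[0,0,-4,0,0,0,0.3],[0,0,-4,0,0,0,0.3]]]'; python3 -m creep '[[[0,0,0,0,0,0,0.3],[0,0,0,0,0,0,0.3]]]'
python3 - <<'E'
from h import *
s=grab("side");t=grab("top","t29")
crop(s,150,100,330,280,4,"s29");crop(t,110,150,260,270,5,"t29c")
g=t['pixels'].astype(int)
m=(g.min(2)>235); m[:, :110]=0; m[:150]=0; m[270:]=0; m[:,350:]=0
for c,st in blobs(t,m,10,400): print(c,st,onz(t,c,0.11))
print(bot.get_obs()['eef_pos'])
E
```

```text
time: 30.13
eef_pos: [0.5088, -0.2267, 0.317]
orientation: [-3.14, 0.002, 0.069]
wrist_force: [0.9, -0.4, 0.1]
finger_gap: 0.0551
time: 30.3
eef_pos: [0.5111, -0.2281, 0.3206]
orientation: [3.137, -0.006, 0.069]
wrist_force: [-0.4, 0.4, -0.4]
finger_gap: 0.0555
[155.8515625 178.296875 ] [142 171  29  16 128] [0.65241912 0.28884298 0.11      ]
[138.67924528 210.41509434] [135 207   8   8  53] [0.55675389 0.34150832 0.11      ]
[163.55555556 217.95238095] [160 214   8   9  63] [0.53217671 0.26677277 0.11      ]
[240.         230.03076923] [236 226   9  10  65] [0.49017762 0.03812677 0.11      ]
[ 0.50939877 -0.22703875  0.31589456]
```

View pics/s29.png

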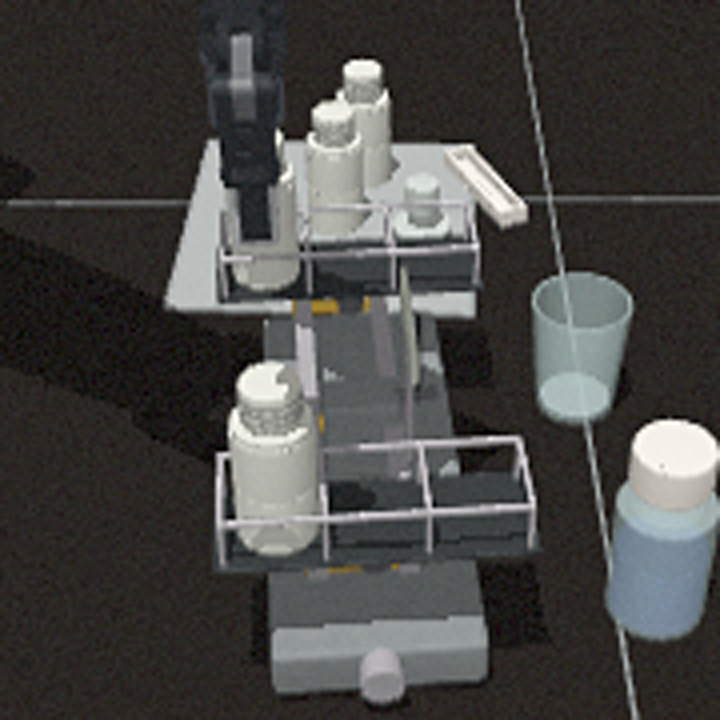

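View pics/t29c.png

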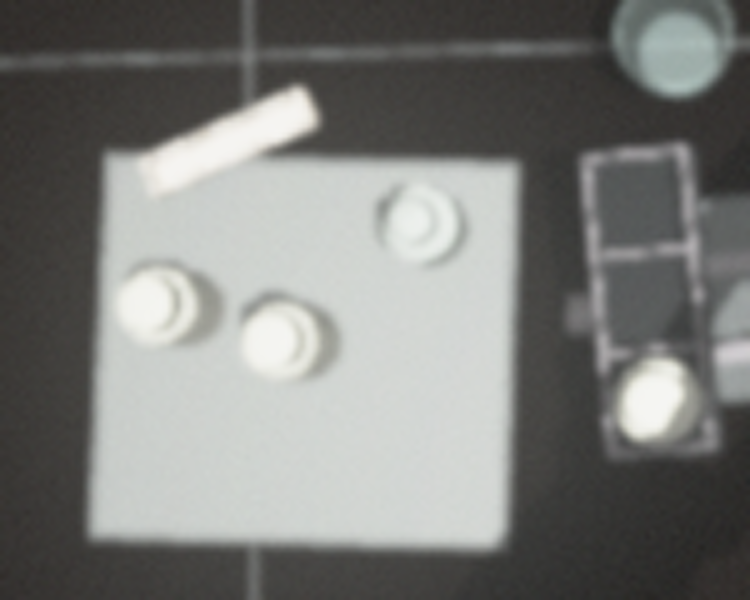

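```bash
python3 d.py 0.532 0.267 0.25 0.068; python3 -m creep '[[[-0.07,-3.55,0,0,0,0,0.4],[-0.07,-3.55,0,0,0,0,0.4],[-0.07,-3.55,0,0,0,0,0.4],[-0.07,-3.55,0,0,0,0,0.4],[-0.07,-3.55,0,0,0,0,0.4],[-0.07,-3.55,0,0,0,0,0.4],[-0.07,-3.55,0,0,0,0,0.4]]]';python3 -m creep '[[[-0.07,-3.55,0,0,0,0,0.4],[-0.07,-3.55,0,0,0,0,0.4],[-0.07,-3.55,0,0,0,0,0.4],[-0.07,-3.55,0,0,0,0,0.4],[-0.07,-3.55,2,0,0,0,0.4],[-0.07,-3.55,3,0,0,0,0.4],[-0.07,-3.55,3,0,0,0,0.4],[0,0,3,0,0,0,0.4]]]'; python3 -m creep '[[[0,0,3,0,0,0,0.4],[0,0,2,0,0,0,0.4],[0,0,0,0,0,0,0.4],[0,0,0,0,0,0,0.4],[0,0,0,0,0,0,0.4],[0,0,0,0,0,0,0.4]]]'; python3 d.py 0.532 0.267 0.088 0.068
python3 - <<'E'
from h import *
s=grab("side");t=grab("top")
crop(s,180,70,300,170,6,"s30");crop(t,110,150,260,270,5,"t30c")
p=bot.get_obs()['eef_pos'];print((proj(s,p)-[180,70]+.5)*6-.5)
E
```

```text
delta cm [  5.65 -49.13   6.6 ] rot deg [-0.02  0.01  0.04] t 30.4 gap 0.0554 F [ 0.3  0.2 -1.1] pos [ 0.5094 -0.227   0.3159]
time: 30.98
eef_pos: [0.4861, 0.022, 0.3139]
orientation: [-3.141, 0.004, 0.068]
wrist_force: [0.6, 0.1, -0.4]
finger_gap: 0.0599
time: 31.65
eef_pos: [0.4643, 0.2651, 0.2099]
orientation: [-3.14, 0.002, 0.073]
wrist_force: [0.5, -0.9, 1.0]
finger_gap: 0.0598
time: 32.15
eef_pos: [0.4675, 0.2608, 0.1641]
orientation: [-3.141, -0.003, 0.068]
wrist_force: [-0.5, 0.6, 0.0]
finger_gap: 0.0602
delta cm [ 6.45 -0.17  7.63] rot deg [-0.05 -0.15  0.02] t 32.15 gap 0.0602 F [-0.5  0.6  0. ] pos [0.4675 0.2608 0.1641]
[195.20869244 259.22466609]
```

View pics/s30.png

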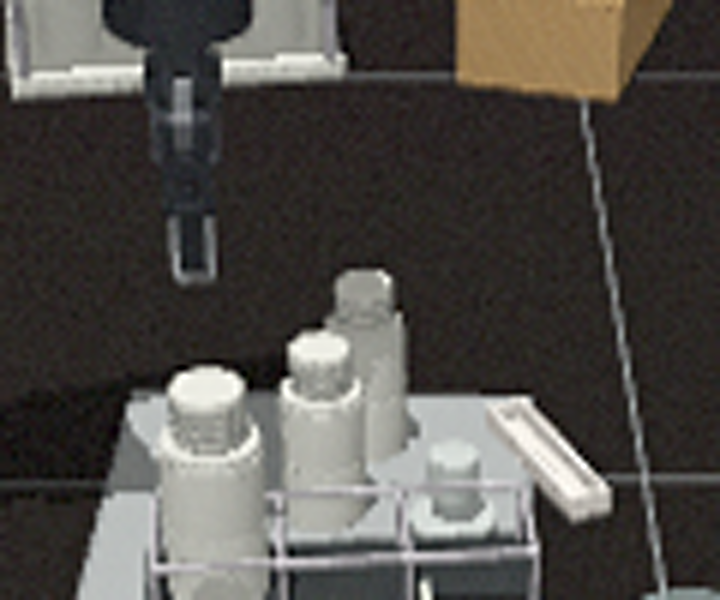

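View pics/t30c.png

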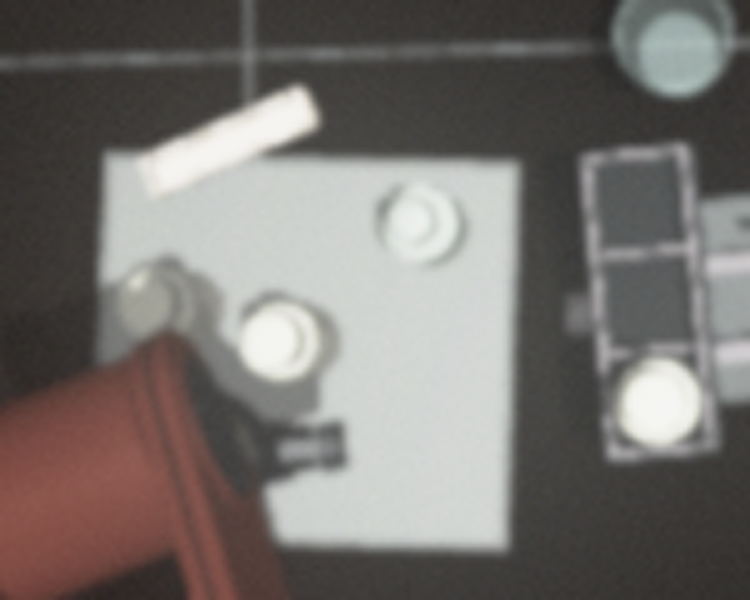

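```bash
python3 -m creep '[[[3.2,-0.1,0,0,0,0,0.4],[3.2,-0.1,0,0,0,0,0.4],[0,0,1,0,0,0,0.4],[0,0,0,0,0,0,0.4],[0,0,0,0,0,0,0.4],[0,0,0,0,0,0,0.4],[0,0,0,0,0,0,0.4]]]'; python3 d.py 0.532 0.267 0.088 0.068
python3 - <<'E'
from h import *
s=grab("side")
crop(s,180,70,300,170,6,"s31")
p=bot.get_obs()['eef_pos'];print((proj(s,p)-[180,70]+.5)*6-.5)
E
```

```text
time: 32.83
eef_pos: [0.5296, 0.2671, 0.153]
orientation: [-3.141, -0.0, 0.069]
wrist_force: [-0.1, 0.2, 0.4]
finger_gap: 0.0594
delta cm [0.24 0.03 6.5 ] rot deg [-0.01 -0.03  0.06] t 32.83 gap 0.0594 F [-0.1  0.2  0.4] pos [0.5296 0.2671 0.153 ]
[312.91734006 272.17030902]
```

View pics/s31.png

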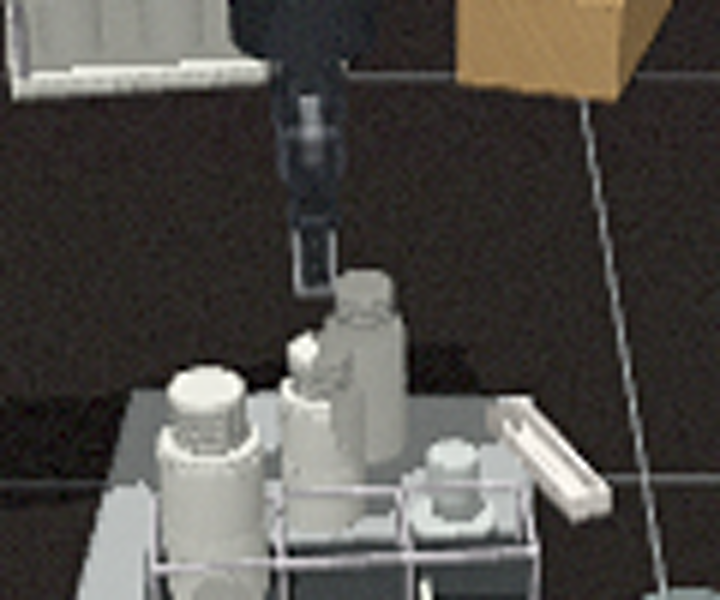

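```bash
python3 -m creep '[[[0.2,0,2,0,0,0,0.4],[0,0,2,0,0,0,0.4],[0,0,1.2,0,0,0,0.4],[0,0,0.7,0,0,0,0.4],[0,0,0.4,0,0,0,0.4],[0,0,0,0,0,0,0.4],[0,0,0,0,0,0,0.4]]]'; python3 d.py 0.532 0.267 0.089 0.068;python3 - <<'E'
from h import *
s=grab("side")
crop(s,180,70,300,170,6,"s32")
E
```

```text
time: 33.47
eef_pos: [0.5325, 0.2673, 0.09]
orientation: [-3.141, -0.001, 0.069]
wrist_force: [0.3, 0.2, 0.6]
finger_gap: 0.0596
delta cm [-0.05  0.02  0.1 ] rot deg [-0.01 -0.05  0.05] t 33.47 gap 0.0596 F [0.3 0.2 0.6] pos [0.5325 0.2673 0.09  ]
```

View pics/s32.png

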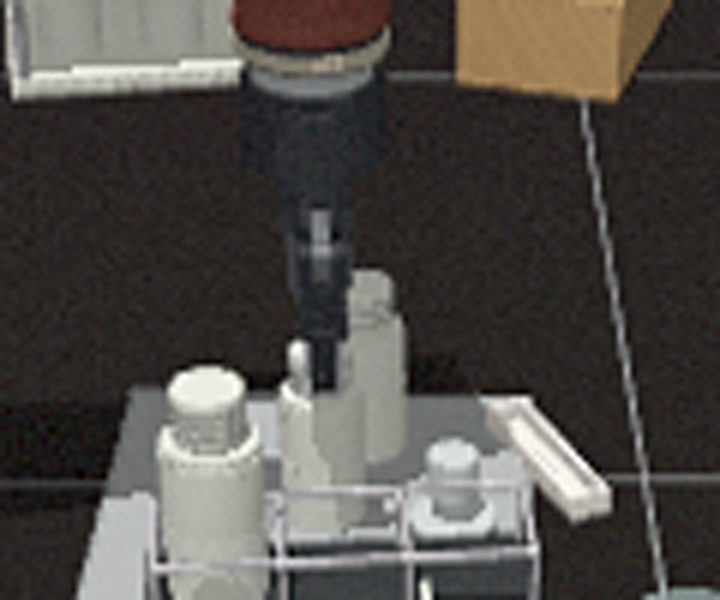

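```bash
python3 -m creep '[[[0,0,0.15,0,0,0,0],[0,0,0,0,0,0,-0.3],[0,0,0,0,0,0,-1],[0,0,0,0,0,0,-1],[0,0,0,0,0,0,-1],[0,0,0,0,0,0,-1],[0,0,0,0,0,0,-1]]]' 50; python3 d.py 0.518 0.178 0.088 0.068; python3 -m creep '[[[0,0,-1,0,0,0,-1],[0,0,-3,0,0,0,-1],[0,0,-4,0,0,0,-1],[0,0,-4,0,0,0,-1],[0,0,-4,0,0,0,-1],[0,0,-3,0,0,0,-1],[0,0,0,0,0,0,-1]]]'; python3 d.py 0.6071 0.0407 0.28 0.068
python3 - <<'E'
from h import *
s=grab("side")
crop(s,170,50,310,190,4,"s33")
E
```

```text
time: 34.1
eef_pos: [0.5327, 0.2671, 0.0886]
orientation: [-3.142, -0.001, 0.069]
wrist_force: [-0.5, -1.1, 5.2]
finger_gap: 0.0325
delta cm [-2.08  8.79  0.06] rot deg [-0.01 -0.08  0.04] t 34.1 gap 0.0325 F [-0.5 -1.1  5.2] pos [0.5327 0.2671 0.0886]
time: 34.68
eef_pos: [0.535, 0.2685, 0.2868]
orientation: [-3.138, -0.012, 0.069]
wrist_force: [1.0, 1.1, -1.3]
finger_gap: 0.0324
delta cm [ 5.61 23.22  0.66] rot deg [-0.22 -0.7   0.05] t 34.68 gap 0.0324 F [ 1.   1.1 -1.3] pos [0.535  0.2685 0.2868]
```

View pics/s33.png

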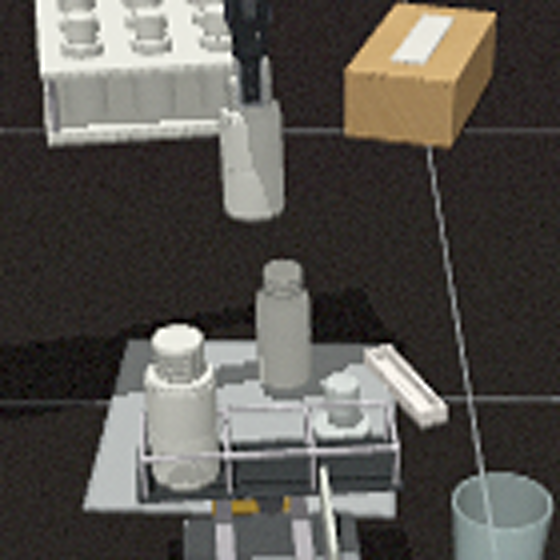

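```bash
python3 -m creep '[[[0.78,3.31,0,0,0,0,-1],[0.78,3.31,0,0,0,0,-1],[0.78,3.31,0,0,0,0,-1],[0.78,3.31,0,0,0,0,-1],[0.78,3.31,0,0,0,0,-1],[0.78,3.31,0,0,0,0,-1],[0.78,3.31,0,0,0,0,-1],[0,0,2,0,0,0,-1]]]';python3 -m creep '[[[0,0,1.5,0,0,0,-1],[0,0,0,0,0,0,-1],[0,0,0,0,0,0,-1],[0,0,0,0,0,0,-1],[0,0,0,0,0,0,-1],[0,0,0,0,0,0,-1]]]'; python3 d.py 0.6071 0.0407 0.25 0.068
python3 - <<'E'
from h import *
o=bot.get_obs();p=o['eef_pos'];print(p,o['orientation'])
s=grab("side");t=grab("top")
crop(s,190,90,310,180,6,"s34");crop(t,210,150,290,240,7,"t34")
print([(proj(s,p-[0,dy,h])-[190,90]+.5)*6-.5 for h,dy in ((0,0),(.0865,0),(.0865,.024))])
E
```

```text
time: 35.4
eef_pos: [0.6048, 0.0336, 0.2593]
orientation: [3.138, -0.004, 0.064]
wrist_force: [1.0, -0.6, -1.1]
finger_gap: 0.0319
time: 35.9
eef_pos: [0.6029, 0.0402, 0.2439]
orientation: [3.141, -0.002, 0.07]
wrist_force: [-0.4, -0.1, -1.6]
finger_gap: 0.0323
delta cm [ 0.42 -0.02 -0.61] rot deg [ 0.01 -0.1   0.09] t 35.9 gap 0.0323 F [-0.4 -0.1 -1.6] pos [0.6029 0.0402 0.2439]
[0.60290645 0.04020921 0.24390468] [ 3.14137120e+00 -1.70086984e-03  6.96096814e-02]
[array([401.22011161, 202.15557933]), array([399.71191778, 369.81314107]), array([401.06383012, 398.09892628])]
```

View pics/s34.png

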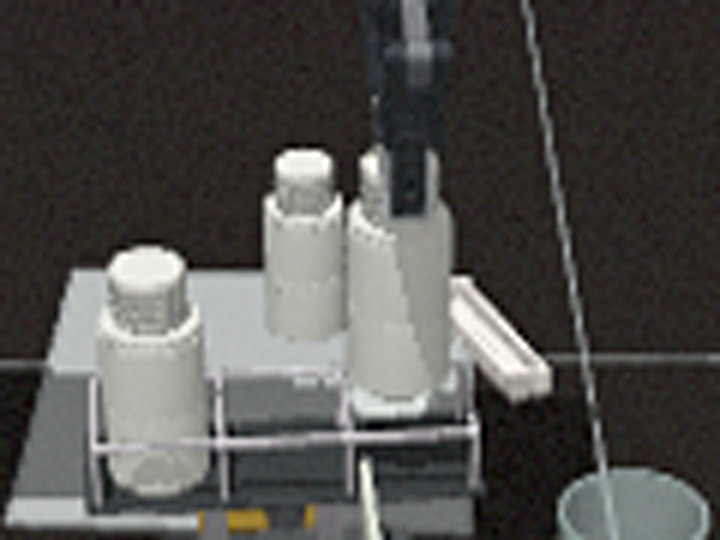

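View pics/t34.png

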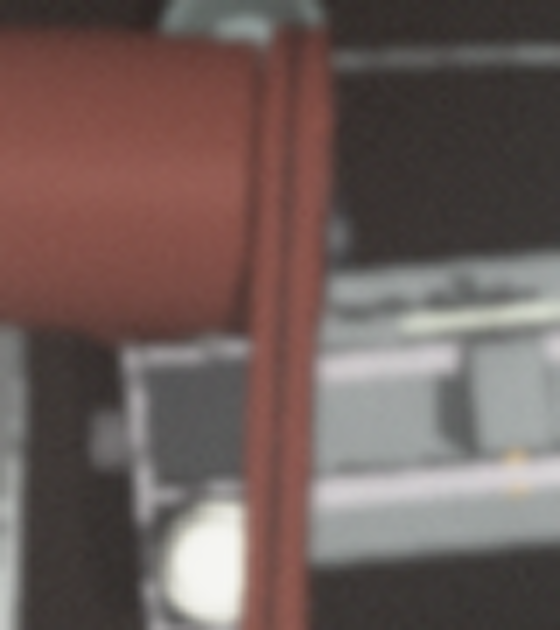

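```bash
python3 -m creep '[[[0.42,0,0,0,0,0,-1],[0,0,0,0,0,0,-1],[0,0,0,0,0,0,-1],[0,0,0,0,0,0,-1]]]'; python3 d.py 0.6071 0.0407 0.2 0.068
python3 - <<'E'
from h import *
s=grab("side")
crop(s,240,130,300,180,12,"s35")
E
```

```text
time: 36.33
eef_pos: [0.6067, 0.04, 0.2428]
orientation: [-3.142, 0.0, 0.069]
wrist_force: [0.2, 0.1, -2.4]
finger_gap: 0.0322
delta cm [ 0.04 -0.06  4.28] rot deg [-0.    0.    0.04] t 36.33 gap 0.0322 F [ 0.2  0.1 -2.4] pos [0.6067 0.04   0.2428]
```

View pics/s35.png

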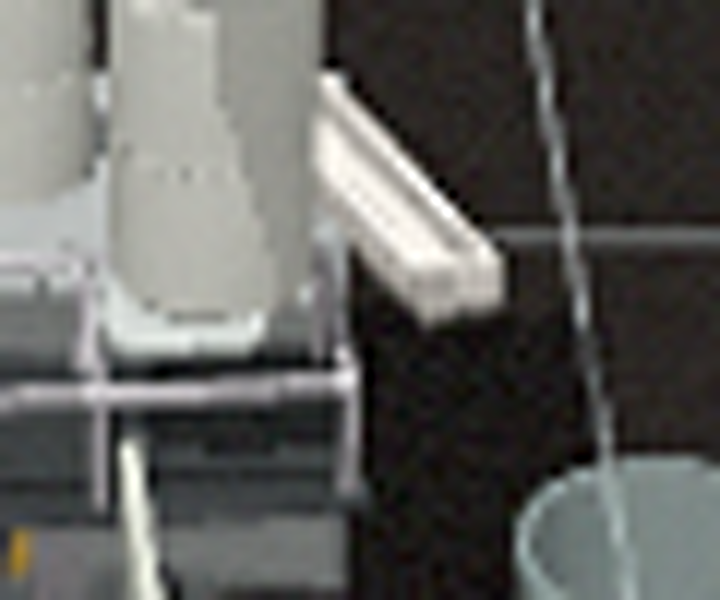

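```bash
python3 -m creep '[[[0.03,-0.05,1,0,0,0,-1],[0,0,1,0,0,0,-1],[0,0,1,0,0,0,-1],[0,0,0.8,0,0,0,-1],[0,0,0.5,0,0,0,-1],[0,0,0,0,0,0,-1],[0,0,0,0,0,0,-1]]]'; python3 d.py 0.6071 0.0407 0.186 0.068;  python3 - <<'E'
from h import *
s=grab("side")
crop(s,200,110,300,180,7,"s36")
E
```

```text
time: 36.97
eef_pos: [0.6066, 0.0405, 0.1992]
orientation: [-3.141, 0.001, 0.069]
wrist_force: [0.7, -0.7, -2.0]
finger_gap: 0.0324
delta cm [ 0.05 -0.02  1.32] rot deg [-0.01  0.06  0.04] t 36.97 gap 0.0324 F [ 0.7 -0.7 -2. ] pos [0.6066 0.0405 0.1992]
```

View pics/s36.png

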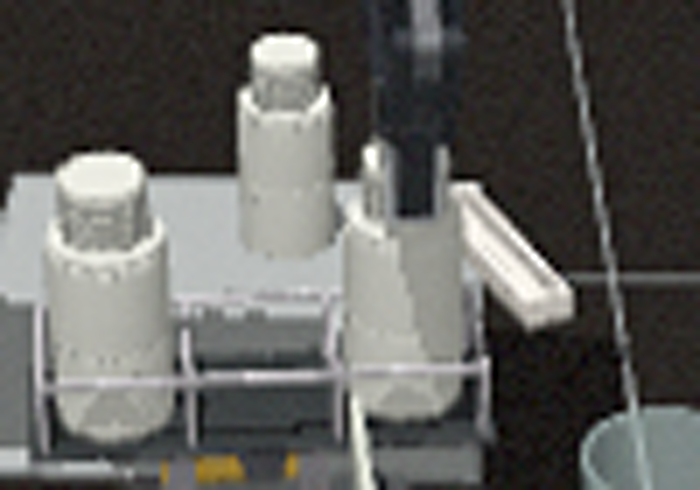

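In the cell. Lower slowly and release.

```bash
python3 -m creep '[[[0,0,0.2,0,0,0,-1],[0,0,0.2,0,0,0,-1],[0,0,0.2,0,0,0,-1],[0,0,0.2,0,0,0,-1],[0,0,0.2,0,0,0,-1],[0,0,0.2,0,0,0,-1],[0,0,0.1,0,0,0,-1],[0,0,0,0,0,0,-1]]]'; python3 -m creep '[[[0,0,0,0,0,0,-1],[0,0,0,0,0,0,-1]]]'; python3 d.py 0.6071 0.0407 0.186 0.068
python3 -m creep '[[[0,0,0,0,0,0,-0.2],[0,0,0,0,0,0,0],[0,0,0,0,0,0,0.3],[0,0,0,0,0,0,0.3],[0,0,-1,0,0,0,0.3],[0,0,-3,0,0,0,0.3],[0,0,-3,0,0,0,0.3],[0,0,-3,0,0,0,0.3]]]'; python3 -m creep '[[[0,0,0,0,0,0,0.3],[0,0,0,0,0,0,0.3],[0,0,0,0,0,0,0.3]]]'; python3 d.py 0.557 0.3415 0.2 0.068
python3 - <<'E'
from h import *
s=grab("side");t=grab("top","t37")
crop(s,150,80,330,260,4,"s37");
g=t['pixels'].astype(int)
m=(g.min(2)>235); m[:, :110]=0; m[:150]=0; m[270:]=0; m[:,350:]=0
for c,st in blobs(t,m,10,400): print(c,st,onz(t,c,0.11))
E
```

```text
time: 37.68
eef_pos: [0.607, 0.0403, 0.1867]
orientation: [3.141, -0.0, 0.069]
wrist_force: [0.6, -1.5, -0.8]
finger_gap: 0.0323
time: 37.85
eef_pos: [0.607, 0.0404, 0.1869]
orientation: [3.141, -0.0, 0.069]
wrist_force: [0.9, -2.8, 0.6]
finger_gap: 0.032
delta cm [ 0.01 -0.03  0.09] rot deg [ 0.01 -0.01  0.04] t 37.85 gap 0.032 F [ 0.9 -2.8  0.6] pos [0.607  0.0404 0.1869]
time: 38.52
eef_pos: [0.6065, 0.0407, 0.2883]
orientation: [-3.141, 0.001, 0.069]
wrist_force: [0.8, -0.2, 0.1]
finger_gap: 0.0554
time: 38.77
eef_pos: [0.6068, 0.0406, 0.287]
orientation: [-3.142, -0.0, 0.069]
wrist_force: [-0.7, 0.4, -0.6]
finger_gap: 0.0549
delta cm [ -2.9  -30.36   8.71] rot deg [-0.   -0.02  0.04] t 38.77 gap 0.0549 F [-0.7  0.4 -0.6] pos [0.6068 0.0406 0.287 ]
[154.03571429 179.01785714] [142 172  25  15 112] [0.65037854 0.29436345 0.11      ]
[138.6122449  210.55102041] [135 207   8   8  49] [0.55635056 0.341713   0.11      ]
[335.48 220.08] [331 214  10  13 100] [ 0.5124578  -0.24777369  0.11      ]
[239.29545455 230.56818182] [237 226   5  11  44] [0.48863167 0.04027029 0.11      ]
```

View pics/s37.png

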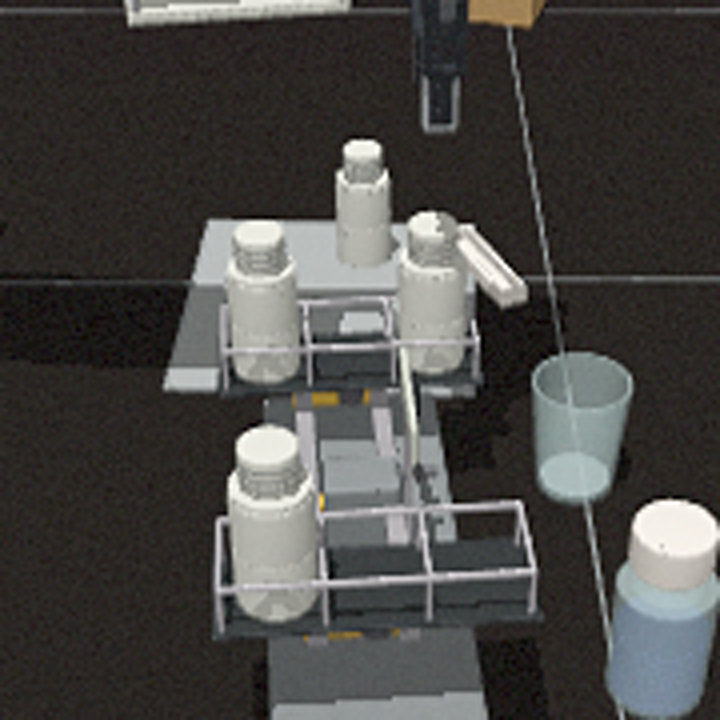

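View pics/t37.png

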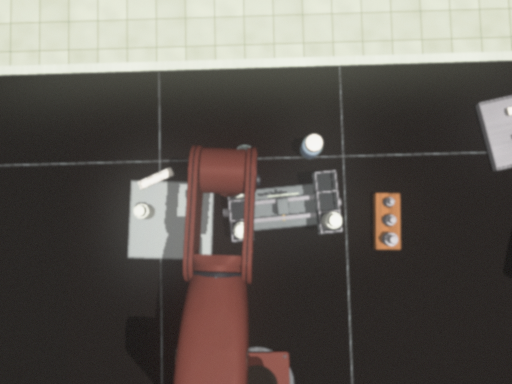

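```bash
python3 -m creep '[[[-0.32,-3.37,0,0,0,0,0.4],[-0.32,-3.37,0,0,0,0,0.4],[-0.32,-3.37,0,0,0,0,0.4],[-0.32,-3.37,0,0,0,0,0.4],[-0.32,-3.37,0,0,0,0,0.4],[-0.32,-3.37,2,0,0,0,0.4],[-0.32,-3.37,2,0,0,0,0.4],[-0.32,-3.37,3,0,0,0,0.4]]]';python3 -m creep '[[[-0.32,-3.37,3,0,0,0,0.4],[0,0,2,0,0,0,0.4],[0,0,1,0,0,0,0.4],[0,0,0,0,0,0,0.4],[0,0,0,0,0,0,0.4],[0,0,0,0,0,0,0.4],[0,0,0,0,0,0,0.4]]]'; python3 d.py 0.5565 0.3415 0.088 0.068
python3 - <<'E'
from h import *
s=grab("side")
crop(s,180,60,300,160,6,"s38")
p=bot.get_obs()['eef_pos'];print((proj(s,p)-[180,60]+.5)*6-.5)
E
```

```text
time: 39.53
eef_pos: [0.563, 0.3072, 0.219]
orientation: [-3.141, -0.001, 0.069]
wrist_force: [1.1, 0.6, 0.1]
finger_gap: 0.0594
time: 40.12
eef_pos: [0.5598, 0.3354, 0.1638]
orientation: [-3.14, -0.003, 0.067]
wrist_force: [1.1, 0.3, 0.3]
finger_gap: 0.0596
delta cm [-0.31 -0.62  7.58] rot deg [-0.06 -0.19 -0.04] t 40.12 gap 0.0596 F [1.1 0.3 0.3] pos [0.5598 0.3354 0.1638]
[368.98695852 257.85892265]
```

View pics/s38.png

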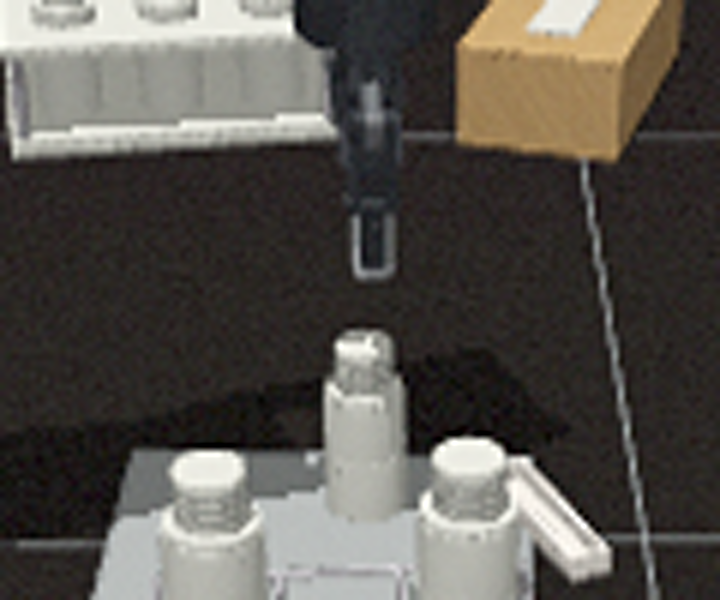

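```bash
python3 -m creep '[[[-0.3,-0.6,1.5,0,0,0,0.4],[0,0,2,0,0,0,0.4],[0,0,2,0,0,0,0.4],[0,0,1.2,0,0,0,0.4],[0,0,0.7,0,0,0,0.4],[0,0,0,0,0,0,0.4],[0,0,0,0,0,0,0.4]]]'; python3 d.py 0.5565 0.3415 0.088 0.068;python3 - <<'E'
from h import *
s=grab("side")
crop(s,180,60,300,160,6,"s39")
E
```

```text
time: 40.75
eef_pos: [0.5553, 0.3416, 0.0882]
orientation: [-3.141, -0.001, 0.068]
wrist_force: [0.7, 0.5, 0.1]
finger_gap: 0.0599
delta cm [0.12 0.02 0.02] rot deg [-0.01 -0.03  0.02] t 40.75 gap 0.0599 F [0.7 0.5 0.1] pos [0.5553 0.3416 0.0882]
```

View pics/s39.png

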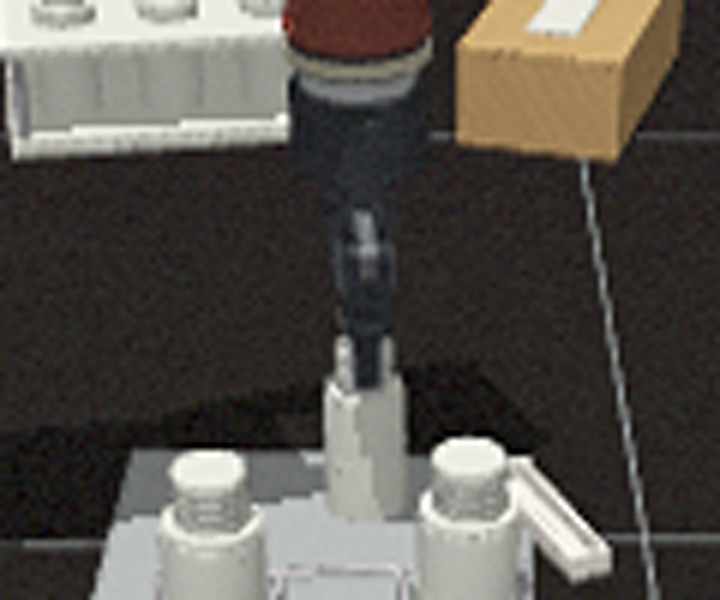

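```bash
python3 -m creep '[[[0,0,0,0,0,0,0],[0,0,0,0,0,0,-0.3],[0,0,0,0,0,0,-1],[0,0,0,0,0,0,-1],[0,0,0,0,0,0,-1],[0,0,0,0,0,0,-1],[0,0,0,0,0,0,-1]]]' 60; python3 -m creep '[[[0,0,-1,0,0,0,-1],[0,0,-3,0,0,0,-1],[0,0,-4,0,0,0,-1],[0,0,-4,0,0,0,-1],[0,0,-4,0,0,0,-1],[0,0,-4,0,0,0,-1],[0,0,-3,0,0,0,-1],[0,0,0,0,0,0,-1]]]'; python3 d.py 0.6256 -0.2189 0.32 0.068
python3 - <<'E'
from h import *
s=grab("side")
crop(s,170,40,330,200,4,"s40")
E
```

```text
time: 41.38
eef_pos: [0.5559, 0.3419, 0.0892]
orientation: [-3.141, -0.002, 0.069]
wrist_force: [-1.6, -1.3, 5.8]
finger_gap: 0.0317
time: 42.05
eef_pos: [0.5572, 0.343, 0.3276]
orientation: [-3.137, -0.013, 0.069]
wrist_force: [1.7, 0.6, -1.1]
finger_gap: 0.0318
delta cm [ 2.94 56.53  0.51] rot deg [-0.29 -0.73  0.05] t 42.05 gap 0.0318 F [ 1.7  0.6 -1.1] pos [0.5572 0.343  0.3276]
```

View pics/s40.png

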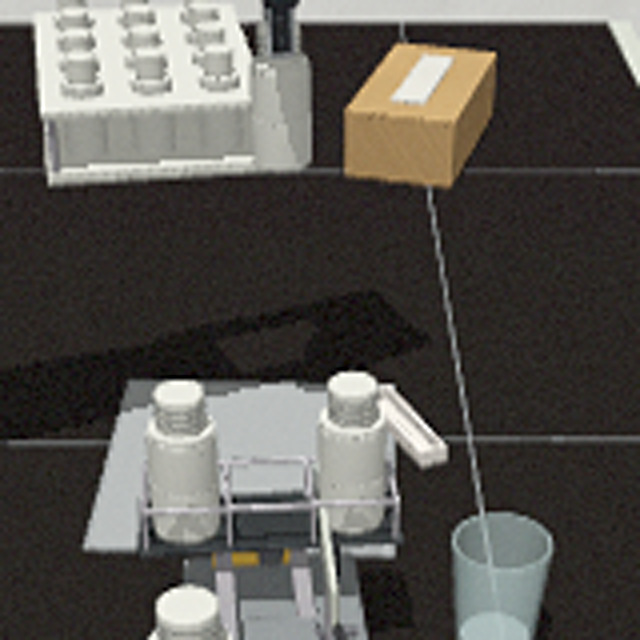

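```bash
python3 -m creep '[[[0.17,3.33,0,0,0,0,-1],[0.17,3.33,0,0,0,0,-1],[0.17,3.33,0,0,0,0,-1],[0.17,3.33,0,0,0,0,-1],[0.17,3.33,0,0,0,0,-1],[0.17,3.33,0,0,0,0,-1],[0.17,3.33,0,0,0,0,-1],[0.17,3.33,0,0,0,0,-1]]]';python3 -m creep '[[[0.17,3.33,0,0,0,0,-1],[0.17,3.33,0,0,0,0,-1],[0.17,3.33,0,0,0,0,-1],[0.17,3.33,0,0,0,0,-1],[0.17,3.33,0,0,0,0,-1],[0.17,3.33,0,0,0,0,-1],[0.17,3.33,0,0,0,0,-1],[0.17,3.33,0,0,0,0,-1]]]'; python3 -m creep '[[[0.17,3.33,0,0,0,0,-1],[0,0,2,0,0,0,-1],[0,0,2,0,0,0,-1],[0,0,2,0,0,0,-1],[0,0,0,0,0,0,-1],[0,0,0,0,0,0,-1],[0,0,0,0,0,0,-1],[0,0,0,0,0,0,-1]]]'; python3 d.py 0.6256 -0.2189 0.26 0.068
```

```text
time: 42.77
eef_pos: [0.5855, 0.0753, 0.3153]
orientation: [-3.141, 0.004, 0.069]
wrist_force: [1.0, 0.4, -2.6]
finger_gap: 0.0321
time: 43.43
eef_pos: [0.6175, -0.1892, 0.3151]
orientation: [-3.14, 0.003, 0.069]
wrist_force: [-0.3, 0.7, -2.3]
finger_gap: 0.0319
time: 44.1
eef_pos: [0.6232, -0.2212, 0.2591]
orientation: [3.141, -0.002, 0.069]
wrist_force: [-0.4, 0.5, -1.7]
finger_gap: 0.0318
delta cm [ 0.26 -0.21 -0.09] rot deg [ 0.06 -0.11  0.06] t 44.1 gap 0.0318 F [-0.4  0.5 -1.7] pos [ 0.6232 -0.2212  0.2591]
```

```bash
python3 -m creep '[[[0.26,-0.21,0,0,0,0,-1],[0,0,0,0,0,0,-1],[0,0,0,0,0,0,-1],[0,0,0,0,0,0,-1]]]'
python3 - <<'E'
from h import *
o=bot.get_obs();p=o['eef_pos'];print(p,o['orientation'])
s=grab("side")
crop(s,190,150,310,240,6,"s41")
print([(proj(s,p-[0,dy,h])-[190,150]+.5)*6-.5 for h,dy in ((0,0),(.0865,0),(.0865,.024))])
E
```

```text
time: 44.43
eef_pos: [0.6252, -0.2188, 0.2581]
orientation: [3.141, -0.001, 0.069]
wrist_force: [-0.6, -0.2, -2.2]
finger_gap: 0.0318
[ 0.62520559 -0.21880001  0.25809151] [ 3.14113617e+00 -6.96445557e-04  6.90383236e-02]
[array([484.70024956, 160.80391563]), array([477.69800556, 349.43290495]), array([481.10021895, 392.18404591])]
```

View pics/s41.png

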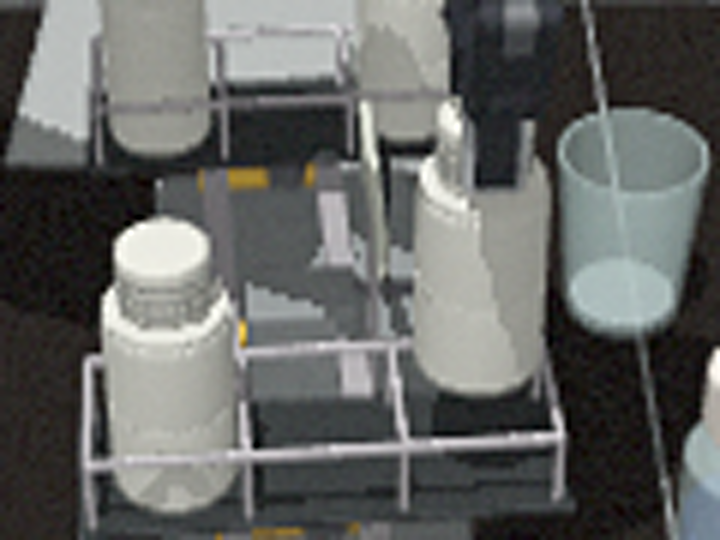

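```bash
python3 cmp.py '{"foot":[479,395],"h":0.0865,"crop":[190,150,6],"cell":[[392,343],[540,334],[561,437],[404,447]],"zf":0.1524}'
```

```text
TCP [ 0.625  -0.2189  0.2577] foot z 0.1712386738370195 foot img centre [ 0.6262 -0.22  ] pred front px [475.5268 392.9458]
cell [[0.5940259616589575, -0.19192253627874256], [0.6515685058206637, -0.18746846275902296], [0.6550355812057936, -0.2464737433582308], [0.5970654467173463, -0.25088833317232817]] mean [ 0.6244 -0.2192  0.1524] size 0.05771467022794966 0.05910705330430056
```

```bash
python3 -m creep '[[[-0.1,0,1,0,0,0,-1],[0,0,1,0,0,0,-1],[0,0,1,0,0,0,-1],[0,0,1,0,0,0,-1],[0,0,0.7,0,0,0,-1],[0,0,0,0,0,0,-1],[0,0,0,0,0,0,-1]]]'; python3 d.py 0.6245 -0.2189 0.1965 0.068
python3 - <<'E'
from h import *
s=grab("side")
crop(s,190,150,310,240,6,"s42")
E
```

```text
time: 45.12
eef_pos: [0.6235, -0.2187, 0.2094]
orientation: [-3.141, 0.001, 0.069]
wrist_force: [0.2, 0.8, -1.9]
finger_gap: 0.0319
delta cm [0.1  0.02 1.29] rot deg [-0.05  0.09  0.04] t 45.12 gap 0.0319 F [ 0.2  0.8 -1.9] pos [ 0.6235 -0.2187  0.2094]
```

View pics/s42.png

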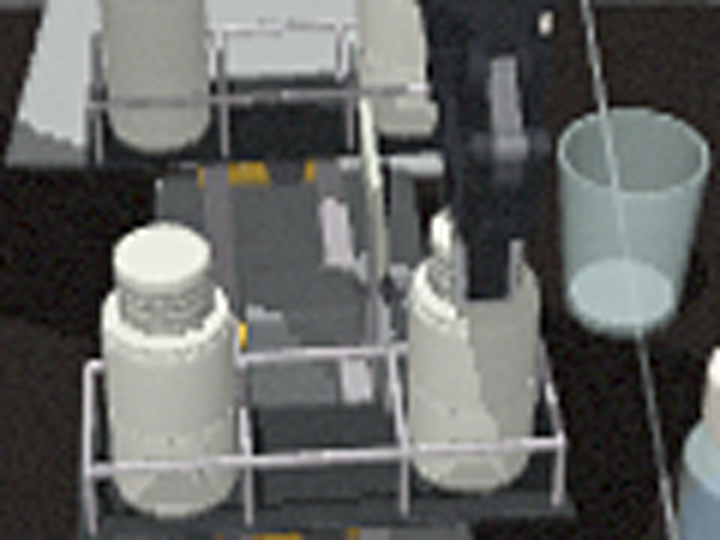

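```bash
python3 -m creep '[[[0.05,0,0.2,0,0,0,-1],[0,0,0.2,0,0,0,-1],[0,0,0.2,0,0,0,-1],[0,0,0.2,0,0,0,-1],[0,0,0.2,0,0,0,-1],[0,0,0.2,0,0,0,-1],[0,0,0.1,0,0,0,-1],[0,0,0,0,0,0,-1]]]'; python3 -m creep '[[[0,0,0,0,0,0,-1],[0,0,0,0,0,0,-1]]]'; python3 d.py 0.6245 -0.2189 0.1965 0.068
python3 - <<'E'
from h import *
s=grab("side")
crop(s,190,150,310,240,6,"s43")
E
```

```text
time: 45.83
eef_pos: [0.6245, -0.219, 0.1974]
orientation: [3.142, -0.0, 0.069]
wrist_force: [0.3, -1.3, 0.6]
finger_gap: 0.0315
time: 46.0
eef_pos: [0.6245, -0.2189, 0.1976]
orientation: [3.142, -0.0, 0.069]
wrist_force: [0.3, -2.1, -0.0]
finger_gap: 0.0322
delta cm [-0.   -0.    0.11] rot deg [ 0.   -0.01  0.04] t 46.0 gap 0.0322 F [ 0.3 -2.1 -0. ] pos [ 0.6245 -0.2189  0.1976]
```

View pics/s43.png

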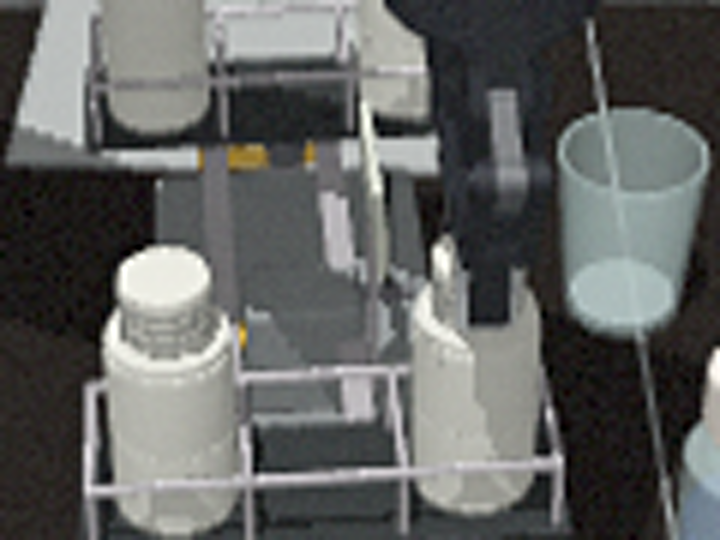

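Seated. Release, retreat up and away.

```bash
python3 -m creep '[[[0,0,0,0,0,0,-0.2],[0,0,0,0,0,0,0],[0,0,0,0,0,0,0.3],[0,0,0,0,0,0,0.3],[0,0,-1,0,0,0,0.3],[0,0,-3,0,0,0,0.3],[0,0,-4,0,0,0,0.3],[0,0,-4,0,0,0,0.3]]]'; python3 -m creep '[[[-3,2,0,0,0,0,0.3],[-3,3,0,0,0,0,0.3],[-3,3,0,0,0,0,0.3],[-2,3,0,0,0,0,0.3],[-2,3,0,0,0,0,0.3],[-2,3,0,0,0,0,0.3],[-2,3,0,0,0,0,0.3],[0,0,0,0,0,0,0.3]]]'; python3 -m creep '[[[0,0,0,0,0,0,0.3],[0,0,0,0,0,0,0.3],[0,0,0,0,0,0,0.3],[0,0,0,0,0,0,0.3],[0,0,0,0,0,0,0.3],[0,0,0,0,0,0,0.3]]]'
python3 - <<'E'
from h import *
s=grab("side");t=grab("top")
crop(s,140,90,340,350,3,"s44");crop(t,110,120,420,270,2.5 and 2,"t44")
crop(t,215,150,355,250,5,"t44b")
E
```

```text
time: 46.72
eef_pos: [0.6237, -0.2184, 0.3182]
orientation: [-3.14, 0.002, 0.069]
wrist_force: [1.3, -0.4, -0.2]
finger_gap: 0.0556
time: 47.38
eef_pos: [0.4658, -0.4343, 0.3181]
orientation: [3.139, 0.002, 0.063]
wrist_force: [0.1, -0.2, -0.4]
finger_gap: 0.0555
time: 47.88
eef_pos: [0.4703, -0.4281, 0.3177]
orientation: [3.142, -0.0, 0.07]
wrist_force: [0.1, -0.6, 0.4]
finger_gap: 0.0555
```

View pics/s44.png

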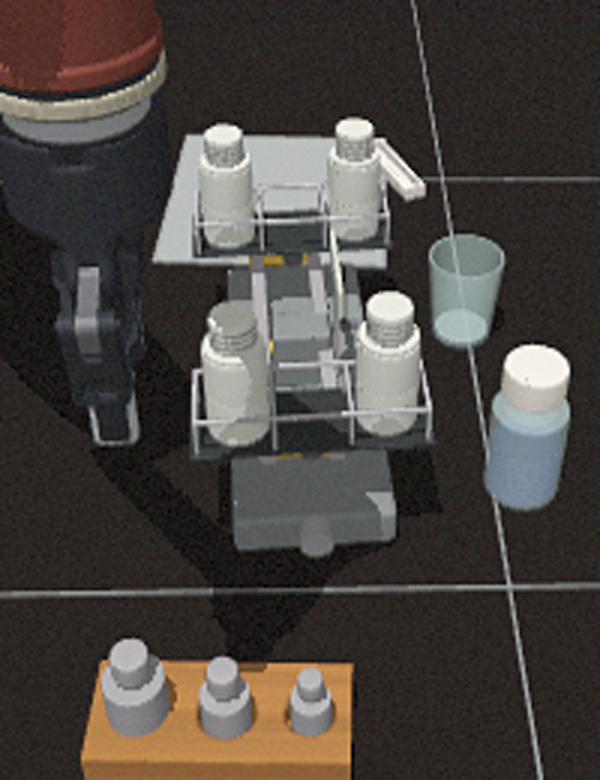

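View pics/t44.png

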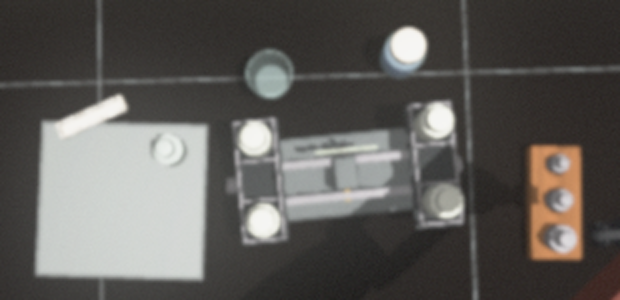

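View pics/t44b.png

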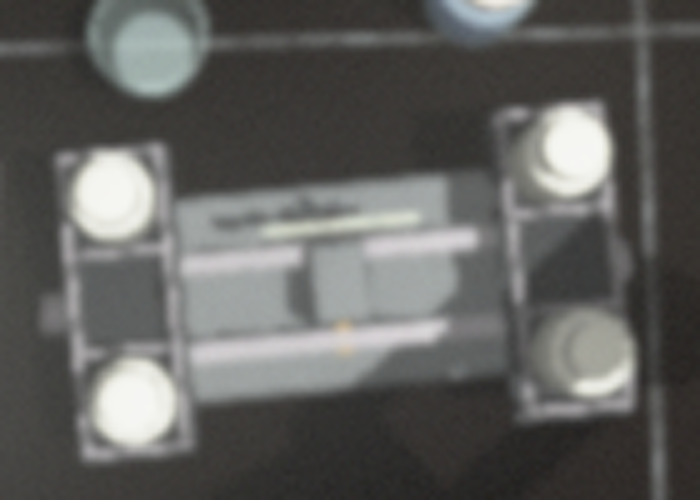

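Run:
```python
from h import *
o=bot.get_obs(); print(o['time'],o['joint_velocities'].round(4)); print(bot.finish_job())
```

```text
47.9833 [-0.0069  0.0018  0.0007 -0.002   0.0005  0.0011]
the job is handed in; nothing more can be done
None
```

The job is done and handed in at 48 s of the 210 s allowed.

- **Weights:** I took the big weight off the left pan first and the small one off the right. Each now stands in its own bore, and the empty balance looked level before I started on the bottles.
- **Bottles:** There were four, so I placed them left near, right near, left far and right far. Each bottle was lowered with the pan until it carried the bottle's weight, then released, so the beam was never more than one bottle out. I had no direct reading of the beam, but in the pictures it never came near its stop.
- **Dummy:** The number was even, so it stayed standing on the mat.

**Last checks:** The final pictures from both cameras show four upright bottles in their cells and both weights in the block. The glassware and boat look untouched, and the arm is clear of everything. The right pan's fence is within about one pixel (roughly 2 mm) of where it was with the balance empty and level, so the balance is level as far as I could measure.

**What went differently:**
- One bottle was knocked a few centimetres aside during the run, so I found it again before picking it up.
- I drove one empty approach about 6 cm off because of a wrong sign. I corrected it without touching anything.
- I saw no sign of the grip slackening.

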